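# Lay out the drip-coffee set on its serving board

## Robot

A 6-joint arm with a two-finger parallel gripper is mounted at the origin on a cart in front of the work surface, level with it; the furniture and walls round the work are solid. World frame = base frame: x ahead of the robot, y to its left, z up, the work surface at z = 0. Lengths are in m, angles in rad, forces in N, time in s.
With the tool pointing down it reaches from about 0.35 to 0.975 m from the base axis. Payload 4.9 kg.
Tool frame: the origin (TCP) lies at the very end of the fingers, on their centre line; the grasp point (between the pads) lies ctrl.grip_point_offset behind it (ctrl.grip_point_offset is the distance from the TCP to the grasp point, in m); z points along the fingers, y is the line along which they close (so a half turn about z gives the same grasp; the last joint's range is limited). The gripper opens to 85 mm and grips with 20 to 120 N. Pads are 22 mm wide; open, the fingers measure 114 mm over their backs; the gripper's body (76 mm by 85 mm) begins 54 mm behind the grasp point. The pads swing forward as they close: fully open they stand 13 mm farther back than shut.
Start: joints at [1.048, 0.053, 1.613, -0, 1.476, -0.119], TCP at [0.246, 0.575, 0.231] pointing down, gripper open.
Joint ranges: [-3.01, 3.01], [-1.01, 2.22], [0.06, 2.58], [-1.02, 4.17], [0.09, 2.62], [-3.14, 3.14]. Speed limits (rad/s): [2.57, 2.57, 3.14, 3.14, 3.14, 3.14].

## Interface

Orientations are given as a rotation vector (axis times angle).
In Python, from station import ctrl gives the robot as it stands. The module is installed in compiled form; this text tells all that it offers.
- The arm moves only by the tool drive_tool, never from a script. Its argument "steps" is a list of rows, each an object with "translation": the shift along the tool's x, y, z normalised to -1 to 1, where 1 is 4 cm, a list of three; "angular": the turn, a rotation vector about the tool's x, y, z normalised to -1 to 1, where 1 is 8 degrees, a list of three; "gripper": the opening, from 0 (shut) to 1 (fully open). In form: [{"translation": [dx, dy, dz], "angular": [wx, wy, wz], "gripper": gripper}, ...]. A call has 1 to 8 rows; each row shifts and turns the commanded pose from where the row before left it, along the tool's axes as they then stand; what a row does not reach is not made up. A row lasts 1/8 s, in which the tool goes at most 62.5 mm and 10.7 degrees, less where a joint would pass 70% of its speed; a pose out of reach is approached as far as the arm can. A call with a number of a shift or a turn outside -1 to 1 is refused whole. A call with a gripper value outside its range is refused whole. The fingers move at their own pace and stop on an object; "force" is the grip in N (left out, the last holds). Time passes only in rows, so rows that do not move let the fingers close. It gives the time, the measured TCP pose, the force, the opening and the grip force at its end, in the units of the state.
- ctrl.get_obs(): the state, without advancing time (a new reading comes with each control period).
- ctrl.get_image(name): name is "scene" or "top"; returns a dict with "color" (480x640x3 uint8, red, green, blue), "depth" (480x640 float32, m along the optical axis (not along the pixel's ray), 0 where there is no reading), "fx", "fy", "cx", "cy" (pixels), "R" (3x3) and "t" (3): a world point X has camera coordinates R X + t. Camera axes: x right, y down, z forward; pixel columns grow to the right and rows downward; lengths in m; the calibration is good to about 2 mm. A picture is of the moment at which its call begins.
- ctrl.finish_job(): hands the job in; it is judged then, once.
The state is a dict: "t": time; "q": joint angles; "dq": joint speeds; "effort": joint torques, N m; "tool_pos": TCP position; "tool_rot": TCP orientation; "contact_force": force on the tool from outside, world axes, zero at the start; "wrist_torque": the same for the moment, N m; "opening": finger opening in m; "grip_force": force on a finger pad.
Only numpy, scipy, OpenCV 4.12 (cv2) and the standard library are available. Lean on these libraries where they do the work, as an engineer would, in place of code of your own. Each camera call takes 0.05 s, during which the arm holds its last target. There are 200 camera calls.

## Task

Lay out one drip coffee on the serving board: put the teaspoon in the board's long trough and stand the blue cup upright in its round seat. Build the coffee filter on the cup: the steel brewing chamber with its plate down over the cup's mouth, the press inside the chamber with its brass grip up, and the steel cap with the black knob over the chamber, each sitting level and fully home. Leave the sugar jar, the cinnamon and the nutcracker where they are.

Things in the scene. Friction and masses are not known exactly. Their poses are not given: they have to be found in the camera images.
- board: Reddish-brown wooden serving board, fixed, 182 x 202 x 18 mm, rounded edges. Origin at the centre of its underside, z up; at yaw 0, x points away from the robot (short side), y to its left (long side). Two hollows 5 mm deep (floors 13 mm over the worktop): round cup seat 68 mm across, centre x 0, y +42 mm; to its right the spoon trough, 150 mm along x, 42 mm wide, centre x 0, y -45 mm.
- cup: Blue stoneware cup without handle, open at the top, about 160 g, 72 mm high; straight outer wall 62 mm across from 12 mm up, foot 52 mm across, mouth 54 mm across inside. Origin at the centre of its underside, z up out of its mouth.
- chamber: Steel brewing chamber, about 90 g: open pot with a flat plate round it. Origin at the centre of its underside, z up. Foot 49 mm across, z 0-8 mm, drops into the cup's mouth; plate 78 mm across, z 8-11 mm (turned-up edge to 13), rests on the cup's rim (origin then 64 mm over the cup's); pot above it 52 mm across outside, 48 inside, to z 40 mm; inner floor at z 3 mm. Stands on its foot at the start.
- press: Filter press, about 50 g: perforated steel disc 41 mm across, 4 mm thick, upright stem 8 mm across, brass grip on top 12 mm across, z 39 to 54 mm. Origin at the centre of the disc's underside, z up the stem. In use the disc lies on the chamber's inner floor (origin 3 mm over the chamber's) and the grip stands 17 mm proud of the chamber's rim.
- lid: Tall round steel cap, open below, with a black knob on top, about 60 g. 61 mm across, 50 mm high; knob 18 mm across, z 38 to 50 mm. Origin at the centre of its lower edge, z up. Its mouth is 57 mm wide up to a ledge at z 6 mm, which rests on the chamber's rim (origin then 34 mm over the chamber's); above the ledge it is hollow and clears the press.
- teaspoon: Steel teaspoon lying open side up, 137 x 28 x 13 mm, 20 g. Origin under the middle of its length, x from the handle's end to the bowl, z up. Grip it across anywhere from the middle (x 0) to the bowl (x +40 mm): there the fingers close on a solid outline 24 to 28 mm wide and 10 to 12 mm high. Either end may lie foremost in the trough.
- sugar_jar: Glass clip jar of sugar, 76 mm across, 127 mm high, loose. Origin at the centre of its underside. To be left alone.
- cinnamon: Bundle of cinnamon sticks tied with twine, 39 x 101 x 25 mm, loose, lying along its y. Origin at the centre of its underside. To be left alone.
- nutcracker: Dark iron lever nutcracker lying flat, 38 x 174 x 12 mm, loose, long along its y. Origin at the centre of its underside. To be left alone.

How it is judged:
At the end, for the whole second after the job is handed in: Spoon in the trough along it; cup upright in the round seat (9 mm); chamber on the cup with its plate on the rim, press on the chamber's floor, cap on the chamber's rim: each within 6 mm of the axis below, seated to 3 mm, level; all at rest; bystanders within 30 mm of where they stood (x of teaspoon in the frame of board between -0.015 and 0.015 m and y of teaspoon in the frame of board between -0.057 and -0.033 m and z of teaspoon in the frame of board below 0.015 m and angle between the x axis of teaspoon and the x axis of board, either way round below 0.2 rad and angle between teaspoon's own z axis and vertical below 0.03 rad and linear speed of each of teaspoon, cup, chamber, press, lid below 0.01 m/s and x of cup in the frame of board between -0.009 and 0.009 m and y of cup in the frame of board between 0.033 and 0.051 m and z of cup in the frame of board below 0.0155 m and angle between cup's own z axis and vertical below 0.08 rad and horizontal distance between chamber and cup below 0.006 m and z of chamber in the frame of cup between 0.0615 and 0.067 m and angle between chamber's own z axis and vertical below 0.05 rad and horizontal distance between each of press, lid and chamber below 0.006 m and z of press in the frame of chamber between 0 and 0.006 m and angle between press's own z axis and vertical below 0.12 rad and z of lid in the frame of chamber between 0.031 and 0.037 m and angle between lid's own z axis and vertical below 0.1 rad); the robot touches nothing.
It fails at once if the sugar jar is pushed more than 30 mm or tipped (distance of sugar_jar from where it was at the start of the episode above 0.03 m or angle between sugar_jar's own z axis and vertical above 0.4 rad).
It fails at once if the bundle of cinnamon is pushed more than 30 mm (distance of cinnamon from where it was at the start of the episode above 0.03 m).
It fails at once if the nutcracker is pushed more than 30 mm (distance of nutcracker from where it was at the start of the episode above 0.03 m).
It also fails if it takes over 125 s, if anything falls off the work surface, if the arm or the gripper's body presses on something with over 40 N, if the wrist force passes 120 N, or if a joint passes its speed limit or range.

## Working session

There is one attempt and no reset: what is moved stays moved. The work goes in short steps, Python scripts to look and compute and a tool call to move; the robot and the scene stay as the last step left them, time stands still between calls to the robot, and variables do not carry over. Pictures are saved under pics/ and viewed, at most 14 in all, crops included, and the job is handed in when it is done.

Besides the shell and the picture viewer there is one more tool, called after "Request:" as a command line: name --argument value ..., lists and objects as JSON in quotes. drive_tool: Moves the arm, as the interface text tells. Its arguments: {"type":"object","properties":{"steps":{"type":"array"},"force":{"type":"number"}},"required":["steps"]}

```bash
mkdir -p pics
python3 - <<'E'
from station import ctrl
import cv2,numpy as np,pickle
o=ctrl.get_obs();print(o, ctrl.grip_point_offset)
for n in("scene","top"):
    d=ctrl.get_image(n);pickle.dump(d,open(n+".pkl","wb"));cv2.imwrite(f"pics/{n}0.png",d["color"][:,:,::-1])
    print(n,d["fx"],d["cx"],d["cy"],d["R"],d["t"],(d["depth"]>0).mean())
E
```

```text
{'t': 0.0, 'q': array([ 1.04800347e+00,  5.33760196e-02,  1.61433036e+00, -1.91676784e-05,
        1.47599697e+00, -1.19016330e-01]), 'dq': array([-0.00110564,  0.00042184, -0.0011042 , -0.00110562, -0.00063887,
        0.0001609 ]), 'effort': array([-2.20316535e-03, -3.93696213e+01, -3.70168412e+01, -3.82693006e-04,
        7.21089717e-03, -1.00877054e-05]), 'tool_pos': array([0.24525152, 0.57417662, 0.23002942]), 'tool_rot': array([-0.62981789, -3.07715045,  0.00315503]), 'contact_force': array([-0.7315881 ,  0.28921831,  0.56134101]), 'wrist_torque': array([-0.01955231,  0.00255316,  0.01095613]), 'grip_force': 0.0, 'opening': 0.08573193609907699} 0.0187
scene 475.04200832173797 315.9149591461649 241.28357681023837 [[ 0.74484014 -0.66705157 -0.01598018]
 [-0.50605166 -0.54913157 -0.66510618]
 [ 0.4348849   0.50348458 -0.74657779]] [-0.30152696  0.39698645  0.56742986] 0.995986328125
top 594.209922907116 326.2985084921324 229.69933468603506 [[ 0.01016753 -0.99993771  0.0046033 ]
 [-0.99151847 -0.01067821 -0.12952645]
 [ 0.12956754 -0.00324729 -0.99156528]] [0.17235477 0.54087644 1.08107594] 0.9960546875
```

View pics/scene0.png

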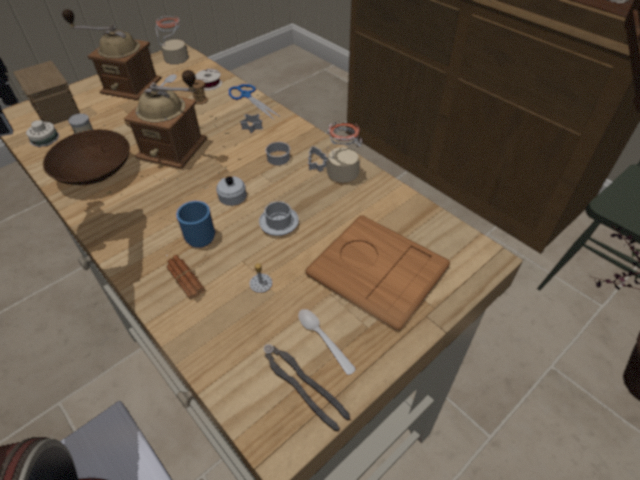

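View pics/top0.png

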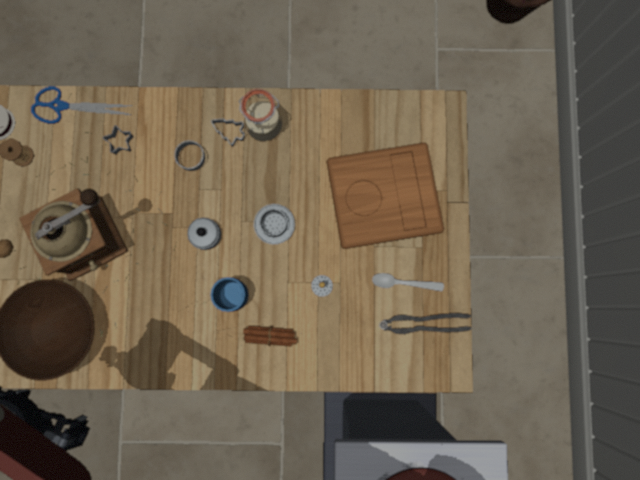

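The scene view shows the cup at (197,224), chamber (278,218), press (260,280), lid (231,189), spoon (325,340) and board (378,268). In the top view they are: cup (229,294), chamber (275,224), press (322,286), lid (204,234), spoon (385–442,282), board (385,195), cinnamon (270,336), nutcracker (425,323), and sugar jar (262,115).

```bash
cat > h.py <<'E'
import numpy as np,cv2,pickle
from scipy.spatial.transform import Rotation as Ro
def world(d):
    v,u=np.mgrid[:480,:640];z=d["depth"]
    P=np.stack([(u-d["cx"])/d["fx"]*z,(v-d["cy"])/d["fy"]*z,z],-1)
    W=(P-d["t"])@d["R"]; W[z==0]=np.nan; return W
def ray(d,u,v,h):
    u=np.asarray(u,float);v=np.asarray(v,float)
    D=np.stack([(u-d["cx"])/d["fx"],(v-d["cy"])/d["fy"],np.ones_like(u)],-1)@d["R"]
    C=-d["R"].T@d["t"]; return C+D*((h-C[2])/D[...,2])[...,None]
def proj(d,X):
    c=d["R"]@np.asarray(X)+d["t"];return d["fx"]*c[0]/c[2]+d["cx"],d["fy"]*c[1]/c[2]+d["cy"]
E
python3 - <<'E'
from h import *
T=pickle.load(open("top.pkl","rb"));S=pickle.load(open("scene.pkl","rb"))
for n,d in(("top",T),("scene",S)):
    W=world(d); print(n,"table z",np.nanmedian(W[(abs(W[...,2])<.02)][:,2]))
    if n=="top":seeds={k:W[v,u] for k,(u,v) in dict(cup=(229,285),chamber=(275,224),press=(322,286),lid=(204,234),jar=(262,115)).items()}
    for k,s in seeds.items():
        m=np.linalg.norm(W[...,:2]-s[:2],axis=-1)<.05
        P=W[m];P=P[P[:,2]>.003]
        zt=np.percentile(P[:,2],98)
        for lo,hi in {"cup":[(.064,.08)],"chamber":[(.034,.046),(.007,.017)],"press":[(.045,.06),(.002,.008)],"lid":[(.044,.056),(.03,.042)],"jar":[(.06,.15)]}[k]:
            Q=P[(P[:,2]>lo)&(P[:,2]<hi)]
            if len(Q)<4: print(k,"few",len(Q));continue
            (c,r)=cv2.minEnclosingCircle(Q[:,:2].astype(np.float32))
            print(k,(lo,hi),len(Q),"ztop",zt.round(4),"mean",Q.mean(0).round(4),"mec",np.round(c,4),round(r,4))
W=world(T)
for k,(x0,y0,x1,y1),lo,hi in(("board",(315,130,455,260),.009,.03),("spoon",(365,265,450,300),.003,.02),("nut",(375,305,475,340),.004,.02),("cin",(240,320,300,352),.005,.04)):
    Q=W[y0:y1,x0:x1].reshape(-1,3);Q=Q[(Q[:,2]>lo)&(Q[:,2]<hi)]
    print(k,len(Q),Q.mean(0).round(4),cv2.minAreaRect(Q[:,:2].astype(np.float32)))
    if k=="spoon":
        e,V=np.linalg.eigh(np.cov(Q[:,:2].T));a=V[:,1];p=Q[:,:2]@a;print(a,np.percentile(p,[0,5,50,95,100]))
# zoomed picture
c=T["color"][130:350,180:480,::-1];cv2.imwrite("pics/z.png",cv2.resize(c,None,fx=2.6,fy=2.6,interpolation=cv2.INTER_CUBIC))
E
```

```text
top table z 0.0009866931017538227
cup (0.064, 0.08) 254 ztop 0.0749 mean [0.4173 0.3544 0.072 ] mec [0.4168 0.3538] 0.0311
chamber (0.034, 0.046) 117 ztop 0.0419 mean [0.552  0.2782 0.0401] mec [0.5525 0.2783] 0.0261
chamber (0.007, 0.017) 727 ztop 0.0419 mean [0.5515 0.2782 0.012 ] mec [0.5485 0.2811] 0.0437
press (0.045, 0.06) 33 ztop 0.0551 mean [0.4359 0.1858 0.0542] mec [0.4358 0.1858] 0.0054
press (0.002, 0.008) 458 ztop 0.0551 mean [0.4343 0.1837 0.0047] mec [0.433  0.1851] 0.0498
lid (0.044, 0.056) 77 ztop 0.0508 mean [0.5319 0.4104 0.0494] mec [0.5321 0.4112] 0.0091
lid (0.03, 0.042) 556 ztop 0.0508 mean [0.5319 0.41   0.0338] mec [0.5319 0.4106] 0.0289
jar (0.06, 0.15) 554 ztop 0.1217 mean [0.7518 0.3035 0.1126] mec [0.7535 0.3015] 0.0385
scene table z -0.0017827029846501862
cup (0.064, 0.08) 261 ztop 0.0707 mean [0.4175 0.3522 0.0684] mec [0.4182 0.353 ] 0.0332
chamber (0.034, 0.046) 124 ztop 0.0387 mean [0.5522 0.2763 0.0369] mec [0.5525 0.2773] 0.0272
chamber (0.007, 0.017) 497 ztop 0.0387 mean [0.5481 0.2711 0.0104] mec [0.5524 0.2782] 0.0398
press (0.045, 0.06) 40 ztop
[... 370 characters left out ...]
0.7505 0.3007 0.1052] mec [0.7539 0.3008] 0.0391
board 9561 [0.6102 0.0666 0.0171] ((0.612311840057373, 0.06601351499557495), (0.18238815665245056, 0.20195570588111877), 10.17016887664795)
spoon 748 [0.4436 0.0284 0.0065] ((0.44416630268096924, 0.022702526301145554), (0.06478637456893921, 0.16120237112045288), 0.5858257412910461)
[0.03493255 0.99938967] [-0.04209854 -0.02487869  0.04796557  0.10576936  0.11839724]
nut 1070 [ 0.3674 -0.0098  0.0091] ((0.369132936000824, -0.006500937044620514), (0.06324760615825653, 0.18316717445850372), 2.089055299758911)
cin 936 [0.3418 0.2823 0.0188] ((0.34238147735595703, 0.28326159715652466), (0.05653553828597069, 0.10724320262670517), 3.2149829864501953)
```

View pics/z.png

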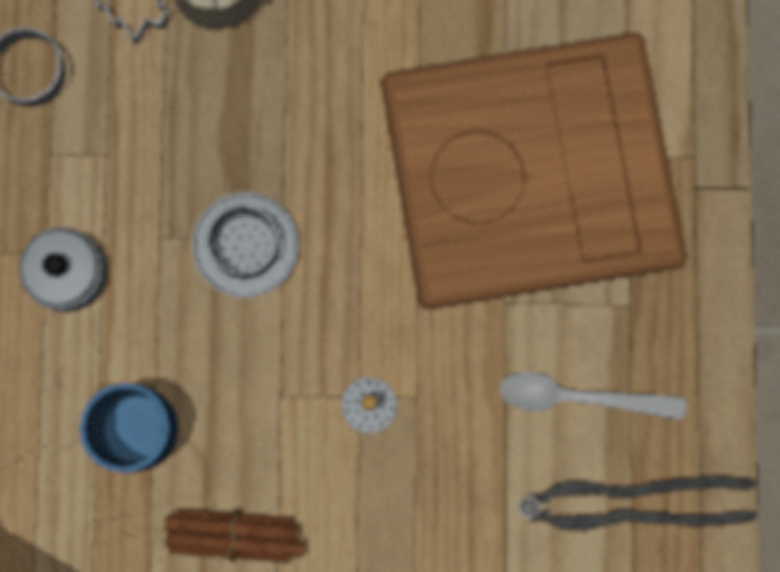

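```bash
cat > go.py <<'E'
import sys
from h import *
from station import ctrl
# usage: go.py x y z theta(deg) -> turn (deg units/8) then shift (cm units/4) in the turned tool frame
def plan(x,y,z,th):
    o=ctrl.get_obs();R=Ro.from_rotvec(o["tool_rot"]);t=np.radians(th)
    ty=np.array([np.cos(t),np.sin(t),0]);tz=np.array([0,0,-1.]);G=np.stack([np.cross(ty,tz),ty,tz],1)
    w=np.degrees((R.inv()*Ro.from_matrix(G)).as_rotvec())/8
    s=G.T@(np.array([x,y,z])-o["tool_pos"])/.04
    print("t",round(o["t"],2),"pos",o["tool_pos"].round(4),"q6",o["q"][5].round(2),"open",round(o["opening"],4),"turn",w.round(3),"shift",s.round(3))
if __name__=="__main__": plan(*map(float,sys.argv[1:5]))
E
python3 - <<'E'
from h import *
import go
T=pickle.load(open("top.pkl","rb"));S=pickle.load(open("scene.pkl","rb"))
print("seat",ray(T,363,197,.018), "trough pix corners",[ray(T,180+a/2.6,130+b/2.6,.018).round(4) for a,b in((548,65),(603,57),(639,248),(583,261))])
hsv=cv2.cvtColor(T["color"],cv2.COLOR_RGB2HSV)
m=(hsv[...,1]<60).astype(np.uint8);m[:265]=0;m[300:]=0;m[:,:365]=0;m[:,450:]=0
n,l,st,c=cv2.connectedComponentsWithStats(m);k=1+st[1:,4].argmax()
v,u=np.where(l==k);print(st[k]);P=ray(T,u,v,.006)[:,:2].astype(np.float32);print(cv2.minAreaRect(P))
a=np.linalg.eigh(np.cov(P.T))[1][:,1];print("axis",a,P.mean(0))
# board by colour, contour on top plane
m=((hsv[...,0]<14)&(hsv[...,1]>90)).astype(np.uint8);m[:130]=0;m[260:]=0;m[:,:315]=0;m[:,455:]=0
v,u=np.where(cv2.morphologyEx(m,cv2.MORPH_OPEN,np.ones((5,5))));print("board",cv2.minAreaRect(ray(T,u,v,.015)[:,:2].astype(np.float32)))
go.plan(.4174,.3535,.14,90)
E
```

```text
seat [0.60533083 0.10810597 0.018     ] trough pix corners [array([0.6887, 0.0544, 0.018 ]), array([0.6953, 0.0133, 0.018 ]), array([ 0.5516, -0.0119,  0.018 ]), array([0.5415, 0.0293, 0.018 ])]
[372 273  72  18 645]
((0.4451881945133209, 0.02211494743824005), (0.13579145073890686, 0.028744040057063103), 88.2635269165039)
axis [0.0970533  0.99527919] [0.44339523 0.02910476]
board ((0.0, 0.0), (0.0, 0.0), 0.0)
t 0.1 pos [0.2453 0.5742 0.2302] q6 -0.12 open 0.0856 turn [-0.013 -0.004 -2.892] shift [-4.303 -5.518  2.254]
```

Request:
drive_tool --steps '[{"translation": [0,0,0],"angular": [0,0,-0.96],"gripper": 1},{"translation": [0,0,0],"angular": [0,0,-0.96],"gripper": 1},{"translation": [0,0,0],"angular": [0,0,-0.97],"gripper": 1}]' --force 30

```text
t: 0.48
tool_pos: [0.2454, 0.5744, 0.2306]
tool_rot: [0.007, -3.141, 0.002]
contact_force: [0.4, 0.8, 1.0]
opening: 0.0851
grip_force: 0.0
```

Request:
drive_tool --steps '[{"translation": [-0.72,-0.92,0.37],"angular": [0,0,0],"gripper": 1},{"translation": [-0.72,-0.92,0.37],"angular": [0,0,0],"gripper": 1},{"translation": [-0.72,-0.92,0.37],"angular": [0,0,0],"gripper": 1},{"translation": [-0.72,-0.92,0.37],"angular": [0,0,0],"gripper": 1},{"translation": [-0.72,-0.92,0.37],"angular": [0,0,0],"gripper": 1},{"translation": [-0.7,-0.92,0.37],"angular": [0,0,0],"gripper": 1},{"translation": [0,0,0],"angular": [0,0,0],"gripper": 1}]'

```text
t: 1.35
tool_pos: [0.4178, 0.3511, 0.1404]
tool_rot: [-0.007, -3.139, 0.004]
contact_force: [-0.5, 0.6, -0.6]
opening: 0.0853
grip_force: 0.0
```

```bash
python3 go.py .4174 .3535 .032 90
```

```text
t 1.35 pos [0.4178 0.3511 0.1404] q6 -1.0 open 0.0853 turn [-0.017 -0.022 -0.033] shift [0.01  0.06  2.709]
```

Descend and grip.

Request:
drive_tool --steps '[{"translation": [0,0.06,0.9],"angular": [0,0,0],"gripper": 1},{"translation": [0,0,0.9],"angular": [0,0,0],"gripper": 1},{"translation": [0,0,0.9],"angular": [0,0,0],"gripper": 1},{"translation": [0,0,0],"angular": [0,0,0],"gripper": 1},{"translation": [0,0,0],"angular": [0,0,0],"gripper": 0.6},{"translation": [0,0,0],"angular": [0,0,0],"gripper": 0.6},{"translation": [0,0,0],"angular": [0,0,0],"gripper": 0.6},{"translation": [0,0,0],"angular": [0,0,0],"gripper": 0.6}]'

```text
t: 2.35
tool_pos: [0.4189, 0.3574, 0.0369]
tool_rot: [0.001, 3.138, 0.004]
contact_force: [-0.3, 0.9, 5.7]
opening: 0.0601
grip_force: 34.5
```

Request:
drive_tool --steps '[{"translation": [0,0,0],"angular": [0,0,0],"gripper": 0.6},{"translation": [0,0,0],"angular": [0,0,0],"gripper": 0.6},{"translation": [0,0,0],"angular": [0,0,0],"gripper": 0.6},{"translation": [0,0,0],"angular": [0,0,0],"gripper": 0.6}]'

```text
t: 2.85
tool_pos: [0.4189, 0.3574, 0.0369]
tool_rot: [0.0, 3.138, 0.004]
contact_force: [-0.2, 1.1, 6.6]
opening: 0.0601
grip_force: 34.5
```

Request:
drive_tool --steps '[{"translation": [0,0,-0.8],"angular": [0,0,0],"gripper": 0.6},{"translation": [0,0,-0.8],"angular": [0,0,0],"gripper": 0.6},{"translation": [0,0,-0.6],"angular": [0,0,0],"gripper": 0.6},{"translation": [0,0,0],"angular": [0,0,0],"gripper": 0.6}]'

```text
t: 3.35
tool_pos: [0.4188, 0.3571, 0.1249]
tool_rot: [0.0, 3.137, 0.004]
contact_force: [0.2, -1.0, -2.0]
opening: 0.0597
grip_force: 33.8
```

```bash
python3 go.py .6065 .1075 .11 90
```

```text
t 3.35 pos [0.4188 0.3571 0.1249] q6 -1.0 open 0.0597 turn [ 0.02   0.03  -0.002] shift [-4.692 -6.24   0.373]
```

Request:
drive_tool --steps '[{"translation": [-0.4,-0.54,0],"angular": [0,0,0],"gripper": 0.6},{"translation": [-0.66,-0.88,0],"angular": [0,0,0],"gripper": 0.6},{"translation": [-0.66,-0.88,0],"angular": [0,0,0],"gripper": 0.6},{"translation": [-0.66,-0.88,0],"angular": [0,0,0],"gripper": 0.6},{"translation": [-0.66,-0.88,0],"angular": [0,0,0],"gripper": 0.6},{"translation": [-0.66,-0.88,0],"angular": [0,0,0],"gripper": 0.6},{"translation": [-0.66,-0.88,0],"angular": [0,0,0],"gripper": 0.6},{"translation": [-0.33,-0.42,0.3],"angular": [0,0,0],"gripper": 0.6}]'

```text
t: 4.35
tool_pos: [0.606, 0.1049, 0.1095]
tool_rot: [0.004, 3.141, 0.0]
contact_force: [-0.6, 0.4, -2.4]
opening: 0.06
grip_force: 33.8
```

Request:
drive_tool --steps '[{"translation": [0,0,0],"angular": [0,0,0],"gripper": 0.6},{"translation": [0,0,0],"angular": [0,0,0],"gripper": 0.6},{"translation": [0,0,0],"angular": [0,0,0],"gripper": 0.6}]'

```text
t: 4.72
tool_pos: [0.6044, 0.1078, 0.1104]
tool_rot: [0.002, -3.141, -0.0]
contact_force: [-0.2, 0.1, -1.5]
opening: 0.0596
grip_force: 33.7
```

```bash
python3 go.py .6065 .1075 .0505 90
python3 - <<'E'
from h import *
from station import ctrl
d=ctrl.get_image("scene");cv2.imwrite("pics/c1.png",d["color"][:,:,::-1])
E
```

```text
t 4.72 pos [0.6044 0.1078 0.1104] q6 -1.52 open 0.0596 turn [ 0.002 -0.002  0.009] shift [-0.053 -0.006  1.497]
```

View pics/c1.png

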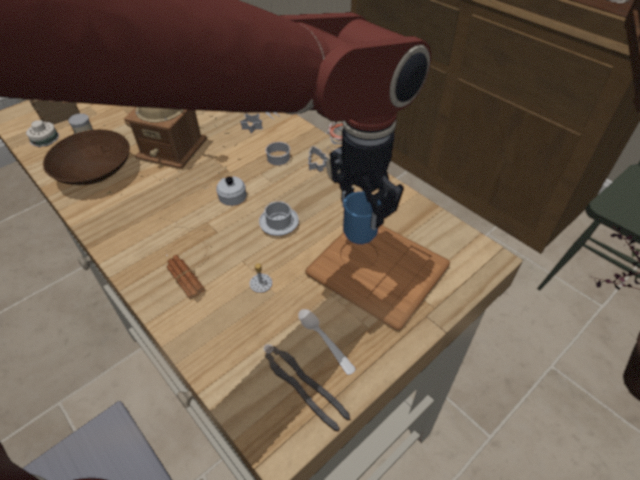

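The cup is held upright, around (360,218), above the seat. Next I lower it.

Request:
drive_tool --steps '[{"translation": [-0.03,0,0.6],"angular": [0,0,0],"gripper": 0.6},{"translation": [-0.02,0,0.6],"angular": [0,0,0],"gripper": 0.6},{"translation": [0,0,0.15],"angular": [0,0,0],"gripper": 0.6},{"translation": [0,0,0.13],"angular": [0,0,0],"gripper": 0.6},{"translation": [0,0,0],"angular": [0,0,0],"gripper": 0.6}]'

```text
t: 5.4
tool_pos: [0.6074, 0.1068, 0.052]
tool_rot: [0.0, 3.141, 0.0]
contact_force: [-0.4, -0.0, -1.6]
opening: 0.0598
grip_force: 33.7
```

Request:
drive_tool --steps '[{"translation": [0,0,0.03],"angular": [0,0,0],"gripper": 0.6},{"translation": [0,0,0],"angular": [0,0,0],"gripper": 0.6}]'

```text
t: 5.65
tool_pos: [0.6074, 0.1066, 0.0507]
tool_rot: [0.0, 3.141, 0.0]
contact_force: [0.3, -0.1, -2.2]
opening: 0.06
grip_force: 33.7
```

Not touching yet; lower further in small steps.

Request:
drive_tool --steps '[{"translation": [0,0,0.04],"angular": [0,0,0],"gripper": 0.6},{"translation": [0,0,0.02],"angular": [0,0,0],"gripper": 0.6},{"translation": [0,0,0],"angular": [0,0,0],"gripper": 0.6}]'

```text
t: 6.02
tool_pos: [0.6076, 0.1067, 0.05]
tool_rot: [0.0, 3.141, -0.0]
contact_force: [-4.6, -1.3, 9.2]
opening: 0.0599
grip_force: 34.9
```

Request:
drive_tool --steps '[{"translation": [0,0,0.04],"angular": [0,0,0],"gripper": 0.6},{"translation": [0,0,0.02],"angular": [0,0,0],"gripper": 0.6},{"translation": [0,0,0],"angular": [0,0,0],"gripper": 0.6}]'

```text
t: 6.4
tool_pos: [0.6078, 0.1066, 0.05]
tool_rot: [-0.0, -3.141, 0.001]
contact_force: [-11.7, -1.0, 19.4]
opening: 0.0598
grip_force: 36.3
```

Request:
drive_tool --steps '[{"translation": [0,0,-0.06],"angular": [0,0,0],"gripper": 0.6},{"translation": [0,0,0],"angular": [0,0,0],"gripper": 1},{"translation": [0,0,0],"angular": [0,0,0],"gripper": 1},{"translation": [0,0,0],"angular": [0,0,0],"gripper": 1},{"translation": [0,0,0],"angular": [0,0,0],"gripper": 1},{"translation": [0,0,-0.7],"angular": [0,0,0],"gripper": 1},{"translation": [0,0,-0.9],"angular": [0,0,0],"gripper": 1},{"translation": [0,0,-0.9],"angular": [0,0,0],"gripper": 1}]'

```text
t: 7.4
tool_pos: [0.6068, 0.1066, 0.1483]
tool_rot: [-0.0, -3.141, 0.0]
contact_force: [0.3, 0.7, 0.4]
opening: 0.0856
grip_force: 0.0
```

```bash
python3 go.py .5523 .278 .10 90
```

```text
t 7.4 pos [0.6068 0.1066 0.1483] q6 -1.52 open 0.0856 turn [-0.    -0.005 -0.002] shift [1.362 4.285 1.209]
```

Request:
drive_tool --steps '[{"translation": [0.2,0.6,0],"angular": [0,0,0],"gripper": 1},{"translation": [0.3,0.9,0],"angular": [0,0,0],"gripper": 1},{"translation": [0.3,0.95,0.3],"angular": [0,0,0],"gripper": 1},{"translation": [0.3,0.95,0.4],"angular": [0,0,0],"gripper": 1},{"translation": [0.26,0.88,0.5],"angular": [0,0,0],"gripper": 1},{"translation": [0,0,0],"angular": [0,0,0],"gripper": 1},{"translation": [0,0,0],"angular": [0,0,0],"gripper": 1}]'

```text
t: 8.28
tool_pos: [0.553, 0.2776, 0.0999]
tool_rot: [0.0, 3.141, -0.0]
contact_force: [0.6, 0.3, 0.1]
opening: 0.0855
grip_force: 0.0
```

```bash
python3 go.py .5523 .278 .017 90
python3 - <<'E'
from h import *
from station import ctrl
for n in("top","scene"):
    d=ctrl.get_image(n);pickle.dump(d,open(n+"1.pkl","wb"));W=world(d)
    m=(np.linalg.norm(W[...,:2]-[.607,.107],axis=-1)<.045)&(W[...,2]>.077)&(W[...,2]<.093)
    Q=W[m];print(n,len(Q),Q.mean(0).round(4),[np.round(x,4) for x in cv2.minEnclosingCircle(Q[:,:2].astype(np.float32))])
a=pickle.load(open("top1.pkl","rb"))["color"][100:320,190:490];b=pickle.load(open("scene1.pkl","rb"))["color"][100:320,190:490]
cv2.imwrite("pics/c2.png",cv2.resize(np.vstack([a,b]),None,fx=1.3,fy=1.3)[:,:,::-1])
E
```

```text
t 8.28 pos [0.553  0.2776 0.0999] q6 -1.23 open 0.0855 turn [-0.002  0.002 -0.001] shift [0.016 0.01  2.072]
top 266 [0.606  0.1062 0.0848] [array([0.6064, 0.1057]), np.float64(0.0314)]
scene 331 [0.6051 0.1037 0.0816] [array([0.6058, 0.1046]), np.float64(0.0319)]
```

View pics/c2.png

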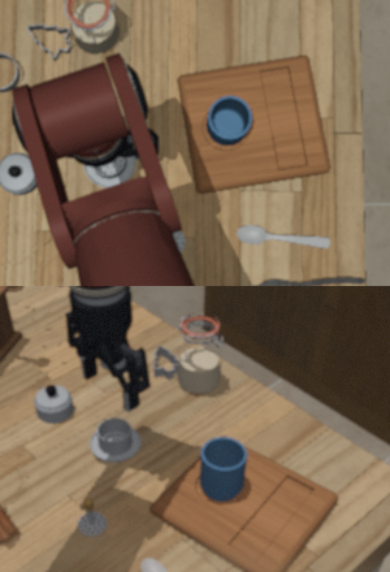

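The cup stands upright in its seat, at crop (230,120) in the top half and (223,468) in the bottom half. Next I grip the chamber's pot.

Request:
drive_tool --steps '[{"translation": [0.02,0.01,0.7],"angular": [0,0,0],"gripper": 1},{"translation": [0,0,0.7],"angular": [0,0,0],"gripper": 1},{"translation": [0,0,0.6],"angular": [0,0,0],"gripper": 1},{"translation": [0,0,0],"angular": [0,0,0],"gripper": 1},{"translation": [0,0,0],"angular": [0,0,0],"gripper": 0.5},{"translation": [0,0,0],"angular": [0,0,0],"gripper": 0.5},{"translation": [0,0,0],"angular": [0,0,0],"gripper": 0.5},{"translation": [0,0,0],"angular": [0,0,0],"gripper": 0.5}]' --force 30

```text
t: 9.38
tool_pos: [0.5535, 0.2786, 0.0221]
tool_rot: [0.0, 3.138, 0.001]
contact_force: [0.1, -1.2, 6.4]
opening: 0.0509
grip_force: 31.8
```

Request:
drive_tool --steps '[{"translation": [0,0,0],"angular": [0,0,0],"gripper": 0.5},{"translation": [0,0,0],"angular": [0,0,0],"gripper": 0.5}]'

```text
t: 9.62
tool_pos: [0.5535, 0.2786, 0.022]
tool_rot: [0.0, 3.138, 0.001]
contact_force: [-0.9, -2.4, 6.2]
opening: 0.0504
grip_force: 31.8
```

Request:
drive_tool --steps '[{"translation": [0,0,-0.6],"angular": [0,0,0],"gripper": 0.5},{"translation": [0,0,-0.8],"angular": [0,0,0],"gripper": 0.5},{"translation": [0,0,-0.9],"angular": [0,0,0],"gripper": 0.5},{"translation": [0,0,-0.8],"angular": [0,0,0],"gripper": 0.5},{"translation": [0,0,0],"angular": [0,0,0],"gripper": 0.5}]'

```text
t: 10.25
tool_pos: [0.5539, 0.2791, 0.1474]
tool_rot: [0.0, 3.135, 0.004]
contact_force: [-0.1, -0.7, -0.9]
opening: 0.0505
grip_force: 31.8
```

```bash
python3 go.py .6072 .1065 .135 90
```

```text
t 10.25 pos [0.5539 0.2791 0.1474] q6 -1.22 open 0.0505 turn [ 0.017  0.046 -0.001] shift [-1.334 -4.314  0.309]
```

Request:
drive_tool --steps '[{"translation": [-0.18,-0.6,0],"angular": [0,0,0],"gripper": 0.5},{"translation": [-0.28,-0.9,0],"angular": [0,0,0],"gripper": 0.5},{"translation": [-0.28,-0.9,0],"angular": [0,0,0],"gripper": 0.5},{"translation": [-0.28,-0.9,0],"angular": [0,0,0],"gripper": 0.5},{"translation": [-0.2,-0.7,0],"angular": [0,0,0],"gripper": 0.5},{"translation": [-0.11,-0.31,0],"angular": [0,0,0],"gripper": 0.5},{"translation": [0,0,0],"angular": [0,0,0],"gripper": 0.5},{"translation": [0,0,0],"angular": [0,0,0],"gripper": 0.5}]'

```text
t: 11.25
tool_pos: [0.6045, 0.1068, 0.1431]
tool_rot: [0.001, -3.141, -0.001]
contact_force: [-0.9, 0.0, -1.2]
opening: 0.0508
grip_force: 31.8
```

```bash
python3 go.py .6072 .1065 .099 90
python3 - <<'E'
from h import *
from station import ctrl
d=ctrl.get_image("scene");cv2.imwrite("pics/c3.png",cv2.resize(d["color"][120:300,260:480,::-1],None,fx=3,fy=3))
W=world(d)
for lo,hi,c in((.1,.112,(.606,.1065)),(.122,.135,(.606,.1065))):
    m=(np.linalg.norm(W[...,:2]-c,axis=-1)<.042)&(W[...,2]>lo)&(W[...,2]<hi);Q=W[m];print(len(Q),Q.mean(0),np.ptp(Q,axis=0))
E
```

```text
t 11.25 pos [0.6045 0.1068 0.1431] q6 -1.52 open 0.0508 turn [ 0.003 -0.007  0.004] shift [-0.067 -0.006  1.103]<stdin>:6: RuntimeWarning: Mean of empty slice.
  ret = um.true_divide(
Traceback (most recent call last):
ValueError: zero-size array to reduction operation maximum which has no identity
```

View pics/c3.png

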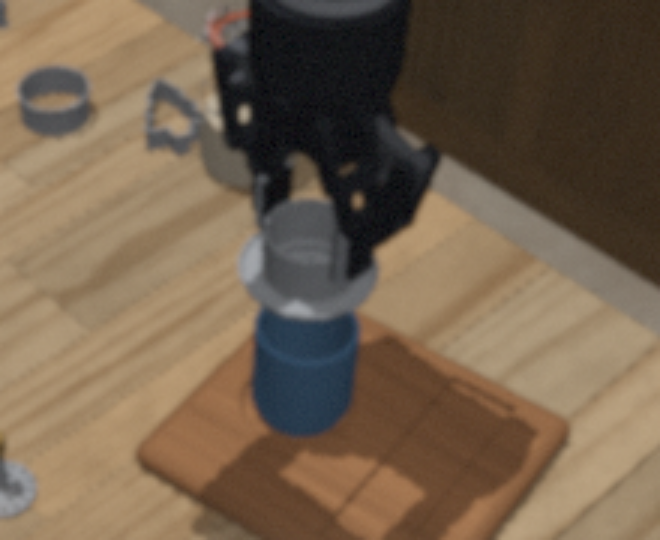

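The chamber is held level above the cup, with its plate at crop (308,272) and the cup rim at (305,330).

Request:
drive_tool --steps '[{"translation": [-0.07,-0.01,0.4],"angular": [0,0,0],"gripper": 0.5},{"translation": [0,0,0.35],"angular": [0,0,0],"gripper": 0.5},{"translation": [0,0,0],"angular": [0,0,0],"gripper": 0.5},{"translation": [0,0,0],"angular": [0,0,0],"gripper": 0.5}]'

```text
t: 11.8
tool_pos: [0.6077, 0.1055, 0.1134]
tool_rot: [-0.0, -3.141, 0.0]
contact_force: [-0.2, 0.5, -1.0]
opening: 0.0505
grip_force: 31.8
```

```bash
python3 go.py .6072 .1065 .099 90
```

```text
t 11.8 pos [0.6077 0.1055 0.1134] q6 -1.52 open 0.0505 turn [-0.    -0.003 -0.001] shift [0.013 0.025 0.36 ]
```

Request:
drive_tool --steps '[{"translation": [0.01,0.025,0.1],"angular": [0,0,0],"gripper": 0.5},{"translation": [0,0,0.1],"angular": [0,0,0],"gripper": 0.5},{"translation": [0,0,0.08],"angular": [0,0,0],"gripper": 0.5},{"translation": [0,0,0.04],"angular": [0,0,0],"gripper": 0.5},{"translation": [0,0,0],"angular": [0,0,0],"gripper": 0.5}]'

```text
t: 12.42
tool_pos: [0.6073, 0.1064, 0.1007]
tool_rot: [-0.0, -3.141, 0.0]
contact_force: [-0.0, 0.8, -0.7]
opening: 0.0504
grip_force: 31.8
```

Request:
drive_tool --steps '[{"translation": [0,0,0.04],"angular": [0,0,0],"gripper": 0.5},{"translation": [0,0,0.02],"angular": [0,0,0],"gripper": 0.5},{"translation": [0,0,0],"angular": [0,0,0],"gripper": 0.5}]'

```text
t: 12.8
tool_pos: [0.6078, 0.1065, 0.0992]
tool_rot: [0.0, 3.141, 0.0]
contact_force: [-0.9, 0.3, 2.6]
opening: 0.0503
grip_force: 32.0
```

Request:
drive_tool --steps '[{"translation": [0,0,0.03],"angular": [0,0,0],"gripper": 0.5},{"translation": [0,0,0],"angular": [0,0,0],"gripper": 0.5}]'

```text
t: 13.05
tool_pos: [0.6083, 0.1064, 0.0992]
tool_rot: [0.0, 3.14, -0.0]
contact_force: [-2.5, 0.2, 6.4]
opening: 0.0509
grip_force: 32.4
```

Request:
drive_tool --steps '[{"translation": [0,0,-0.03],"angular": [0,0,0],"gripper": 0.5},{"translation": [0,0,0],"angular": [0,0,0],"gripper": 1},{"translation": [0,0,0],"angular": [0,0,0],"gripper": 1},{"translation": [0,0,0],"angular": [0,0,0],"gripper": 1},{"translation": [0,0,0],"angular": [0,0,0],"gripper": 1},{"translation": [0,0,-0.5],"angular": [0,0,0],"gripper": 1},{"translation": [0,0,-0.9],"angular": [0,0,0],"gripper": 1}]'

```text
t: 13.92
tool_pos: [0.6065, 0.1064, 0.1545]
tool_rot: [-0.0, -3.139, 0.0]
contact_force: [1.2, 0.8, 0.3]
opening: 0.0855
grip_force: 0.0
```

```bash
python3 go.py .4355 .1850 .12 90
```

```text
t 13.93 pos [0.6065 0.1064 0.1545] q6 -1.52 open 0.0855 turn [-0.001 -0.02  -0.002] shift [4.274 1.966 0.863]
```

Request:
drive_tool --steps '[{"translation": [0.6,0.25,0],"angular": [0,0,0],"gripper": 1},{"translation": [0.9,0.4,0],"angular": [0,0,0],"gripper": 1},{"translation": [0.9,0.45,0.2],"angular": [0,0,0],"gripper": 1},{"translation": [0.9,0.45,0.3],"angular": [0,0,0],"gripper": 1},{"translation": [0.7,0.3,0.3],"angular": [0,0,0],"gripper": 1},{"translation": [0.27,0.12,0],"angular": [0,0,0],"gripper": 0.6},{"translation": [0,0,0],"angular": [0,0,0],"gripper": 0.6},{"translation": [0,0,0],"angular": [0,0,0],"gripper": 0.6}]'

```text
t: 14.92
tool_pos: [0.4382, 0.1851, 0.1239]
tool_rot: [0.001, 3.139, 0.001]
contact_force: [-0.4, -0.0, 1.2]
opening: 0.0512
grip_force: 0.0
```

```bash
python3 go.py .4355 .1850 .038 90
python3 - <<'E'
from h import *
from station import ctrl
for n in("top","scene"):
    d=ctrl.get_image(n);pickle.dump(d,open(n+"2.pkl","wb"));W=world(d)
    for lo,hi in((.084,.098),(.109,.123)):
        m=(np.linalg.norm(W[...,:2]-[.606,.1065],axis=-1)<.045)&(W[...,2]>lo)&(W[...,2]<hi)
        Q=W[m]
        if len(Q)>5:print(n,lo,len(Q),Q.mean(0).round(4),[np.round(x,4) for x in cv2.minEnclosingCircle(Q[:,:2].astype(np.float32))],"slopes",np.linalg.lstsq(np.c_[Q[:,:2],np.ones(len(Q))],Q[:,2],rcond=None)[0][:2].round(3))
a=pickle.load(open("top2.pkl","rb"))["color"][140:320,250:490];b=pickle.load(open("scene2.pkl","rb"))["color"][140:320,230:470]
cv2.imwrite("pics/c4.png",cv2.resize(np.vstack([a,b]),None,fx=1.6,fy=1.6)[:,:,::-1])
E
```

```text
t 14.93 pos [0.4382 0.1851 0.1239] q6 -1.33 open 0.0512 turn [ 0.003  0.018 -0.007] shift [ 0.068 -0.003  2.148]
top 0.084 828 [0.6057 0.1061 0.0891] [array([0.6073, 0.1062]), np.float64(0.0396)] slopes [0.008 0.001]
top 0.109 145 [0.6072 0.1056 0.1163] [array([0.6065, 0.1061]), np.float64(0.026)] slopes [-0.013 -0.001]
scene 0.084 753 [0.6014 0.0999 0.0884] [array([0.607 , 0.1049]), np.float64(0.0399)] slopes [0.023 0.017]
scene 0.109 216 [0.6059 0.1041 0.1129] [array([0.6069, 0.1039]), np.float64(0.0268)] slopes [-0.001 -0.003]
```

View pics/c4.png

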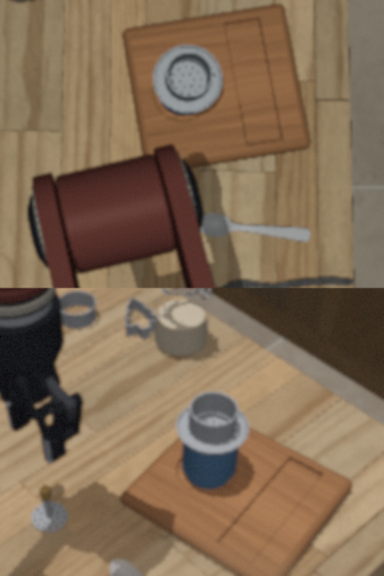

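The chamber sits level on the cup, at crop (187,78) in the top half and (213,430) in the bottom half. Next is the press.

Request:
drive_tool --steps '[{"translation": [0.065,0.01,0.6],"angular": [0,0,0],"gripper": 0.5},{"translation": [0,0,0.7],"angular": [0,0,0],"gripper": 0.5},{"translation": [0,0,0.6],"angular": [0,0,0],"gripper": 0.5},{"translation": [0,0,0.2],"angular": [0,0,0],"gripper": 0.5},{"translation": [0,0,0],"angular": [0,0,0],"gripper": 0.5},{"translation": [0,0,0],"angular": [0,0,0],"gripper": 0.5}]' --force 25

```text
t: 15.78
tool_pos: [0.4352, 0.1858, 0.0398]
tool_rot: [0.001, 3.14, 0.001]
contact_force: [-0.3, 0.4, 0.5]
opening: 0.0428
grip_force: 0.0
```

```bash
python3 go.py .4356 .1853 .039 90
```

```text
t 15.78 pos [0.4352 0.1858 0.0398] q6 -1.32 open 0.0428 turn [ 0.004  0.015 -0.003] shift [-0.01  -0.014  0.019]
```

Request:
drive_tool --steps '[{"translation": [0,0,0],"angular": [0,0,0],"gripper": 0.05},{"translation": [0,0,0],"angular": [0,0,0],"gripper": 0.05},{"translation": [0,0,0],"angular": [0,0,0],"gripper": 0.05},{"translation": [0,0,0],"angular": [0,0,0],"gripper": 0.05},{"translation": [0,0,0],"angular": [0,0,0],"gripper": 0.05},{"translation": [0,0,0],"angular": [0,0,0],"gripper": 0.05}]'

```text
t: 16.52
tool_pos: [0.4347, 0.186, 0.0392]
tool_rot: [0.0, 3.14, 0.001]
contact_force: [-0.2, 1.1, 6.1]
opening: 0.0104
grip_force: 24.7
```

Request:
drive_tool --steps '[{"translation": [0,0,-0.6],"angular": [0,0,0],"gripper": 0.05},{"translation": [0,0,-0.9],"angular": [0,0,0],"gripper": 0.05},{"translation": [0,0,-0.9],"angular": [0,0,0],"gripper": 0.05},{"translation": [0,0,-0.9],"angular": [0,0,0],"gripper": 0.05},{"translation": [0,0,-0.5],"angular": [0,0,0],"gripper": 0.05},{"translation": [0,0,0],"angular": [0,0,0],"gripper": 0.05}]'

```text
t: 17.27
tool_pos: [0.4347, 0.1856, 0.1915]
tool_rot: [0.001, 3.139, 0.0]
contact_force: [-0.4, -1.2, -1.7]
opening: 0.0104
grip_force: 24.6
```

```bash
python3 go.py .6065 .1064 .19 90
python3 - <<'E'
from h import *
from station import ctrl
d=ctrl.get_image("scene");W=world(d)
cv2.imwrite("pics/c5.png",cv2.resize(d["color"][100:330,160:390,::-1],None,fx=2.4,fy=2.4))
E
```

```text
t 17.27 pos [0.4347 0.1856 0.1915] q6 -1.32 open 0.0104 turn [ 0.     0.016 -0.003] shift [-4.296 -1.98   0.037]
```

View pics/c5.png

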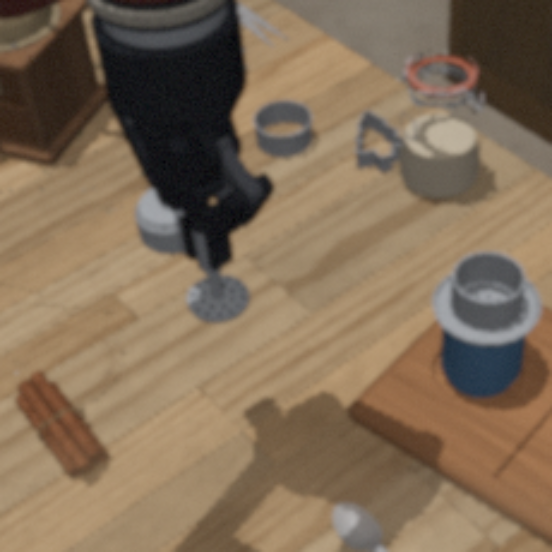

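The press is held level, with its disc at crop (218,300). Now carry it over the chamber.

Request:
drive_tool --steps '[{"translation": [-0.5,-0.23,0],"angular": [0,0,0],"gripper": 0.05},{"translation": [-0.85,-0.4,0],"angular": [0,0,0],"gripper": 0.05},{"translation": [-0.85,-0.4,0],"angular": [0,0,0],"gripper": 0.05},{"translation": [-0.85,-0.4,0],"angular": [0,0,0],"gripper": 0.05},{"translation": [-0.8,-0.36,0],"angular": [0,0,0],"gripper": 0.05},{"translation": [-0.43,-0.19,0.3],"angular": [0,0,0],"gripper": 0.05},{"translation": [0,0,0],"angular": [0,0,0],"gripper": 0.05},{"translation": [0,0,0],"angular": [0,0,0],"gripper": 0.05}]'

```text
t: 18.32
tool_pos: [0.604, 0.1066, 0.1769]
tool_rot: [-0.0, -3.139, 0.0]
contact_force: [0.7, 0.1, -0.1]
opening: 0.0106
grip_force: 24.6
```

```bash
python3 go.py .6058 .1064 .119 90
```

```text
t 18.32 pos [0.604  0.1066 0.1769] q6 -1.52 open 0.0106 turn [-0.    -0.022 -0.001] shift [-0.046 -0.005  1.448]
```

Request:
drive_tool --steps '[{"translation": [-0.045,-0.005,0.4],"angular": [0,0,0],"gripper": 0.05},{"translation": [0,0,0.0],"angular": [0,0,0],"gripper": 0.05},{"translation": [0,0,0],"angular": [0,0,0],"gripper": 0.05}]'

```text
t: 18.7
tool_pos: [0.6067, 0.1064, 0.1623]
tool_rot: [0.0, -3.141, 0.0]
contact_force: [-0.5, 0.3, -0.2]
opening: 0.0105
grip_force: 24.6
```

```bash
python3 go.py .6058 .1064 .119 90;python3 - <<'E'
from h import *
from station import ctrl
d=ctrl.get_image("scene")
cv2.imwrite("pics/c6.png",cv2.resize(d["color"][120:280,300:460,::-1],None,fx=3.2,fy=3.2))
E
```

```text
t 18.7 pos [0.6067 0.1064 0.1623] q6 -1.52 open 0.0105 turn [-0.    -0.003  0.001] shift [ 2.100e-02 -1.000e-03  1.082e+00]
```

View pics/c6.png

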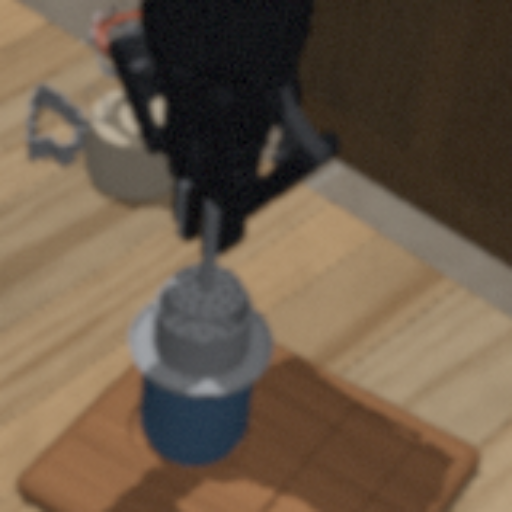

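The disc, at crop (205,290), is centred over the pot rim. Lower it in.

Request:
drive_tool --steps '[{"translation": [0.02,0,0.2],"angular": [0,0,0],"gripper": 0.05},{"translation": [0,0,0.2],"angular": [0,0,0],"gripper": 0.05},{"translation": [0,0,0.2],"angular": [0,0,0],"gripper": 0.05},{"translation": [0,0,0],"angular": [0,0,0],"gripper": 0.05}]'

```text
t: 19.25
tool_pos: [0.6054, 0.1061, 0.137]
tool_rot: [-0.001, -3.139, 0.0]
contact_force: [-0.1, 1.0, -1.1]
opening: 0.0105
grip_force: 24.6
```

Request:
drive_tool --steps '[{"translation": [0,0,0.2],"angular": [0,0,0],"gripper": 0.05},{"translation": [0,0,0.18],"angular": [0,0,0],"gripper": 0.05},{"translation": [0,0,0.06],"angular": [0,0,0],"gripper": 0.05},{"translation": [0,0,0],"angular": [0,0,0],"gripper": 0.05}]'

```text
t: 19.75
tool_pos: [0.6061, 0.1062, 0.1206]
tool_rot: [-0.0, -3.141, 0.0]
contact_force: [-0.3, 0.6, 0.2]
opening: 0.0104
grip_force: 24.6
```

Request:
drive_tool --steps '[{"translation": [0,0,0.03],"angular": [0,0,0],"gripper": 0.05},{"translation": [0,0,0.02],"angular": [0,0,0],"gripper": 0.05},{"translation": [0,0,0],"angular": [0,0,0],"gripper": 0.05}]'

```text
t: 20.12
tool_pos: [0.6065, 0.1063, 0.1193]
tool_rot: [0.0, 3.141, 0.0]
contact_force: [-0.5, 1.0, 0.7]
opening: 0.0109
grip_force: 24.6
```

Request:
drive_tool --steps '[{"translation": [0,0,0.01],"angular": [0,0,0],"gripper": 0.3},{"translation": [0,0,0],"angular": [0,0,0],"gripper": 0.3},{"translation": [0,0,0],"angular": [0,0,0],"gripper": 0.3},{"translation": [0,0,0],"angular": [0,0,0],"gripper": 0.4},{"translation": [0,0,-0.5],"angular": [0,0,0],"gripper": 0.5},{"translation": [0,0,-0.9],"angular": [0,0,0],"gripper": 0.7},{"translation": [0,0,-0.2],"angular": [0,0,0],"gripper": 1},{"translation": [0,0,0],"angular": [0,0,0],"gripper": 1}]'

```text
t: 21.12
tool_pos: [0.6068, 0.1062, 0.1839]
tool_rot: [0.0, 3.139, 0.0]
contact_force: [-0.3, 0.0, -0.6]
opening: 0.0851
grip_force: 0.0
```

```bash
python3 go.py .532 .4102 .10 90
```

```text
t 21.12 pos [0.6068 0.1062 0.1839] q6 -1.52 open 0.0851 turn [ 0.001  0.017 -0.002] shift [1.87  7.599 2.096]
```

Request:
drive_tool --steps '[{"translation": [0.12,0.5,0],"angular": [0,0,0],"gripper": 1},{"translation": [0.24,0.95,0],"angular": [0,0,0],"gripper": 1},{"translation": [0.24,0.98,0.2],"angular": [0,0,0],"gripper": 1},{"translation": [0.24,0.98,0.3],"angular": [0,0,0],"gripper": 1},{"translation": [0.24,0.98,0.3],"angular": [0,0,0],"gripper": 1},{"translation": [0.24,0.98,0.4],"angular": [0,0,0],"gripper": 1},{"translation": [0.24,0.98,0.4],"angular": [0,0,0],"gripper": 1},{"translation": [0.24,0.95,0.4],"angular": [0,0,0],"gripper": 1}]'

```text
t: 22.12
tool_pos: [0.5319, 0.4001, 0.1001]
tool_rot: [0.001, -3.139, 0.002]
contact_force: [0.6, 0.2, -0.1]
opening: 0.0856
grip_force: 0.0
```

Request:
drive_tool --steps '[{"translation": [0.07,0.3,0.1],"angular": [0,0,0],"gripper": 1},{"translation": [0,0,0],"angular": [0,0,0],"gripper": 1},{"translation": [0,0,0],"angular": [0,0,0],"gripper": 1}]'

```text
t: 22.5
tool_pos: [0.5319, 0.4096, 0.0989]
tool_rot: [0.002, 3.141, -0.0]
contact_force: [-0.5, -0.3, -0.5]
opening: 0.0854
grip_force: 0.0
```

```bash
python3 go.py .532 .4102 .012 90
python3 - <<'E'
from h import *
from station import ctrl
for n in("top","scene"):
    d=ctrl.get_image(n);pickle.dump(d,open(n+"3.pkl","wb"));W=world(d)
    for lo,hi in((.084,.098),(.107,.123),(.127,.142)):
        m=(np.linalg.norm(W[...,:2]-[.606,.1065],axis=-1)<.045)&(W[...,2]>lo)&(W[...,2]<hi)
        Q=W[m]
        if len(Q)>5:print(n,lo,len(Q),Q.mean(0).round(4),[np.round(x,4) for x in cv2.minEnclosingCircle(Q[:,:2].astype(np.float32))])
a=pickle.load(open("top3.pkl","rb"))["color"][140:320,250:490];b=pickle.load(open("scene3.pkl","rb"))["color"][140:320,230:470]
cv2.imwrite("pics/c7.png",cv2.resize(np.vstack([a,b]),None,fx=1.6,fy=1.6)[:,:,::-1])
E
```

```text
t 22.5 pos [0.5319 0.4096 0.0989] q6 -1.02 open 0.0854 turn [-0.001  0.003 -0.007] shift [-2.000e-03  1.400e-02  2.172e+00]
top 0.084 1017 [0.606  0.1062 0.0889] [array([0.607 , 0.1056]), np.float64(0.0393)]
top 0.107 165 [0.6066 0.1052 0.1152] [array([0.6067, 0.1059]), np.float64(0.0263)]
top 0.127 37 [0.6076 0.1063 0.1332] [array([0.6081, 0.106 ]), np.float64(0.0061)]
scene 0.084 734 [0.6001 0.0988 0.0884] [array([0.6059, 0.1044]), np.float64(0.0398)]
scene 0.107 280 [0.6049 0.1026 0.1129] [array([0.6076, 0.1039]), np.float64(0.0281)]
scene 0.127 38 [0.6065 0.1034 0.1308] [array([0.6062, 0.1037]), np.float64(0.0062)]
```

View pics/c7.png

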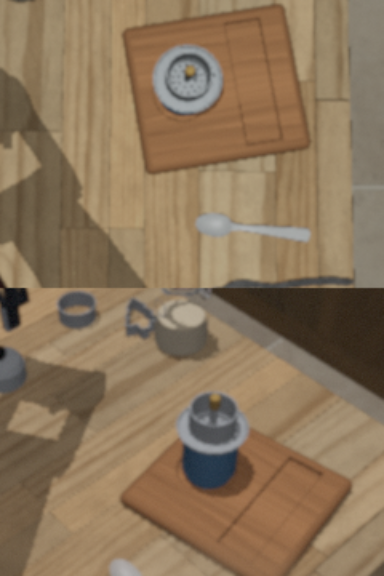

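The press is upright in the chamber, with its grip at crop (190,71) in the top half and (215,399) in the bottom half. Now grip the cap.

Request:
drive_tool --steps '[{"translation": [0,0.015,0.7],"angular": [0,0,0],"gripper": 1},{"translation": [0,0,0.8],"angular": [0,0,0],"gripper": 1},{"translation": [0,0,0.62],"angular": [0,0,0],"gripper": 1},{"translation": [0,0,0],"angular": [0,0,0],"gripper": 1},{"translation": [0,0,0],"angular": [0,0,0],"gripper": 0.6},{"translation": [0,0,0],"angular": [0,0,0],"gripper": 0.6},{"translation": [0,0,0],"angular": [0,0,0],"gripper": 0.6},{"translation": [0,0,0],"angular": [0,0,0],"gripper": 0.6}]' --force 30

```text
t: 23.6
tool_pos: [0.5332, 0.4116, 0.0165]
tool_rot: [0.0, 3.138, 0.003]
contact_force: [-0.4, -0.8, 6.3]
opening: 0.0581
grip_force: 32.8
```

Request:
drive_tool --steps '[{"translation": [0,0,0],"angular": [0,0,0],"gripper": 0.6},{"translation": [0,0,0],"angular": [0,0,0],"gripper": 0.6},{"translation": [0,0,0],"angular": [0,0,0],"gripper": 0.6}]'

```text
t: 23.98
tool_pos: [0.5332, 0.4116, 0.0164]
tool_rot: [0.0, 3.138, 0.003]
contact_force: [-1.5, -1.7, 5.8]
opening: 0.058
grip_force: 32.8
```

Request:
drive_tool --steps '[{"translation": [0,0,-0.6],"angular": [0,0,0],"gripper": 0.6},{"translation": [0,0,-0.9],"angular": [0,0,0],"gripper": 0.6},{"translation": [0,0,-0.9],"angular": [0,0,0],"gripper": 0.6},{"translation": [0,0,-0.9],"angular": [0,0,0],"gripper": 0.6},{"translation": [0,0,-0.6],"angular": [0,0,0],"gripper": 0.6},{"translation": [0,0,0],"angular": [0,0,0],"gripper": 0.6},{"translation": [0,0,0],"angular": [0,0,0],"gripper": 0.6}]'

```text
t: 24.85
tool_pos: [0.5309, 0.4105, 0.169]
tool_rot: [-0.0, -3.141, 0.001]
contact_force: [-0.6, 0.3, -0.5]
opening: 0.058
grip_force: 32.5
```

```bash
python3 go.py .6068 .1064 .172 90
```

```text
t 24.85 pos [0.5309 0.4105 0.169 ] q6 -1.02 open 0.058 turn [-0.004 -0.008 -0.002] shift [-1.897 -7.603 -0.076]
```

Request:
drive_tool --steps '[{"translation": [-0.12,-0.5,0],"angular": [0,0,0],"gripper": 0.6},{"translation": [-0.24,-0.95,0],"angular": [0,0,0],"gripper": 0.6},{"translation": [-0.24,-0.95,0],"angular": [0,0,0],"gripper": 0.6},{"translation": [-0.24,-0.95,0],"angular": [0,0,0],"gripper": 0.6},{"translation": [-0.24,-0.95,0],"angular": [0,0,0],"gripper": 0.6},{"translation": [-0.24,-0.95,0],"angular": [0,0,0],"gripper": 0.6},{"translation": [-0.24,-0.95,0],"angular": [0,0,0],"gripper": 0.6},{"translation": [-0.2,-0.8,0],"angular": [0,0,0],"gripper": 0.6}]'

```text
t: 25.85
tool_pos: [0.6011, 0.1279, 0.1681]
tool_rot: [-0.003, -3.139, 0.001]
contact_force: [0.5, 0.0, -0.1]
opening: 0.0582
grip_force: 32.5
```

Request:
drive_tool --steps '[{"translation": [-0.15,-0.6,0],"angular": [0,0,0],"gripper": 0.6},{"translation": [0,0,0],"angular": [0,0,0],"gripper": 0.6},{"translation": [0,0,0],"angular": [0,0,0],"gripper": 0.6}]'

```text
t: 26.22
tool_pos: [0.6071, 0.1066, 0.1687]
tool_rot: [-0.001, -3.14, -0.0]
contact_force: [0.1, 0.7, 0.1]
opening: 0.0583
grip_force: 32.5
```

```bash
python3 go.py .6079 .1063 .1275 90
```

```text
t 26.23 pos [0.6071 0.1066 0.1687] q6 -1.52 open 0.0583 turn [ 0.001 -0.013 -0.005] shift [-0.02  -0.008  1.031]
```

Request:
drive_tool --steps '[{"translation": [-0.02,-0.005,0.4],"angular": [0,0,0],"gripper": 0.6},{"translation": [0,0,0.36],"angular": [0,0,0],"gripper": 0.6},{"translation": [0,0,0],"angular": [0,0,0],"gripper": 0.6},{"translation": [0,0,0],"angular": [0,0,0],"gripper": 0.6},{"translation": [0,0,0],"angular": [0,0,0],"gripper": 0.6}]'

```text
t: 26.85
tool_pos: [0.6091, 0.1068, 0.14]
tool_rot: [0.0, 3.14, 0.0]
contact_force: [0.6, -0.4, -0.5]
opening: 0.0578
grip_force: 32.5
```

```bash
python3 go.py .6079 .1063 .1275 90
python3 - <<'E'
from h import *
from station import ctrl
d=ctrl.get_image("scene")
cv2.imwrite("pics/c8.png",cv2.resize(d["color"][120:280,300:460,::-1],None,fx=3.2,fy=3.2))
E
```

```text
t 26.85 pos [0.6091 0.1068 0.14  ] q6 -1.52 open 0.0578 turn [ 0.     0.008 -0.001] shift [ 0.029 -0.011  0.312]
```

View pics/c8.png

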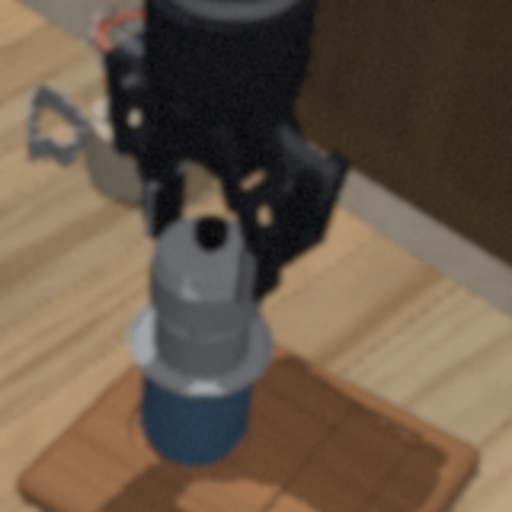

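The cap, at crop (205,270), hovers centred over the pot. Lower it.

Request:
drive_tool --steps '[{"translation": [0.028,-0.01,0.08],"angular": [0,0,0],"gripper": 0.6},{"translation": [0,0,0.06],"angular": [0,0,0],"gripper": 0.6},{"translation": [0,0,0.05],"angular": [0,0,0],"gripper": 0.6},{"translation": [0,0,0],"angular": [0,0,0],"gripper": 0.6}]'

```text
t: 27.4
tool_pos: [0.6073, 0.1062, 0.1314]
tool_rot: [-0.0, -3.141, 0.0]
contact_force: [0.6, -0.7, -0.7]
opening: 0.0581
grip_force: 32.5
```

Request:
drive_tool --steps '[{"translation": [0,0,0.06],"angular": [0,0,0],"gripper": 0.6},{"translation": [0,0,0],"angular": [0,0,0],"gripper": 0.6}]'

```text
t: 27.65
tool_pos: [0.6074, 0.1062, 0.1291]
tool_rot: [-0.0, -3.141, -0.0]
contact_force: [-0.8, 1.0, -0.2]
opening: 0.0582
grip_force: 32.5
```

Engaged without contact. Continue to seat.

Request:
drive_tool --steps '[{"translation": [0,0,0.04],"angular": [0,0,0],"gripper": 0.6},{"translation": [0,0,0.02],"angular": [0,0,0],"gripper": 0.6},{"translation": [0,0,0],"angular": [0,0,0],"gripper": 0.6}]'

```text
t: 28.02
tool_pos: [0.6078, 0.1063, 0.1275]
tool_rot: [0.0, 3.141, 0.0]
contact_force: [-1.1, 0.2, 2.4]
opening: 0.0581
grip_force: 32.8
```

Request:
drive_tool --steps '[{"translation": [0,0,0.03],"angular": [0,0,0],"gripper": 0.6},{"translation": [0,0,0],"angular": [0,0,0],"gripper": 0.6}]'

```text
t: 28.28
tool_pos: [0.6084, 0.1063, 0.1275]
tool_rot: [0.0, 3.139, 0.0]
contact_force: [-2.2, 0.4, 5.6]
opening: 0.0582
grip_force: 33.2
```

Request:
drive_tool --steps '[{"translation": [0,0,-0.03],"angular": [0,0,0],"gripper": 0.6},{"translation": [0,0,0],"angular": [0,0,0],"gripper": 1},{"translation": [0,0,0],"angular": [0,0,0],"gripper": 1},{"translation": [0,0,0],"angular": [0,0,0],"gripper": 1},{"translation": [0,0,0],"angular": [0,0,0],"gripper": 1},{"translation": [0,0,-0.5],"angular": [0,0,0],"gripper": 1},{"translation": [0,0,-0.9],"angular": [0,0,0],"gripper": 1},{"translation": [0,0,-0.6],"angular": [0,0,0],"gripper": 1}]'

```text
t: 29.28
tool_pos: [0.6086, 0.1063, 0.2107]
tool_rot: [0.0, 3.138, 0.0]
contact_force: [-0.1, 0.2, 0.3]
opening: 0.0852
grip_force: 0.0
```

Request:
drive_tool --steps '[{"translation": [0.5,-0.2,0],"angular": [0,0,0],"gripper": 0.55},{"translation": [0.9,-0.4,0],"angular": [0,0,0],"gripper": 0.55},{"translation": [0.9,-0.4,0],"angular": [0,0,0],"gripper": 0.55},{"translation": [0.9,-0.4,0],"angular": [0,0,0],"gripper": 0.55},{"translation": [0.6,-0.3,0],"angular": [0,0,0.8],"gripper": 0.55},{"translation": [0,0,0],"angular": [0,0,1],"gripper": 0.55},{"translation": [0,0,0],"angular": [0,0,1],"gripper": 0.55},{"translation": [0,0,0],"angular": [0,0,1],"gripper": 0.55}]'

```text
t: 30.28
tool_pos: [0.4559, 0.0382, 0.2088]
tool_rot: [0.831, 3.027, 0.001]
contact_force: [1.0, -0.1, 0.1]
opening: 0.0469
grip_force: 0.0
```

Request:
drive_tool --steps '[{"translation": [0,0,0],"angular": [0,0,1],"gripper": 0.55},{"translation": [0,0,0],"angular": [0,0,1],"gripper": 0.55},{"translation": [0,0,0],"angular": [0,0,1],"gripper": 0.55},{"translation": [0,0,0],"angular": [0,0,1],"gripper": 0.55},{"translation": [0,0,0],"angular": [0,0,1],"gripper": 0.55},{"translation": [0,0,0],"angular": [0,0,1],"gripper": 0.55},{"translation": [0,0,0],"angular": [0,0,1],"gripper": 0.55},{"translation": [0,0,0],"angular": [0,0,1],"gripper": 0.55}]'

```text
t: 31.28
tool_pos: [0.456, 0.0382, 0.2087]
tool_rot: [2.309, 2.128, 0.003]
contact_force: [-0.7, 0.5, -0.0]
opening: 0.0474
grip_force: 0.0
```

```bash
python3 go.py .446 .0375 .06 -5.6
python3 - <<'E'
from h import *
from station import ctrl
d=ctrl.get_image("scene");W=world(d)
for lo,hi in((.138,.165),(.105,.15)):
    m=(np.linalg.norm(W[...,:2]-[.606,.1065],axis=-1)<.04)&(W[...,2]>lo)&(W[...,2]<hi);Q=W[m]
    if len(Q)>3:print(len(Q),Q.mean(0).round(4),Q[:,2].max())
cv2.imwrite("pics/c9.png",cv2.resize(d["color"][150:410,200:460,::-1],None,fx=2.2,fy=2.2))
E
```

```text
t 31.27 pos [0.456  0.0382 0.2087] q6 0.0 open 0.0474 turn [ 0.017 -0.     0.115] shift [-0.043 -0.246  3.718]
365 [0.6067 0.0928 0.1434] 0.16080684981734453
749 [0.5984 0.0879 0.1325] 0.14966093682481196
```

View pics/c9.png

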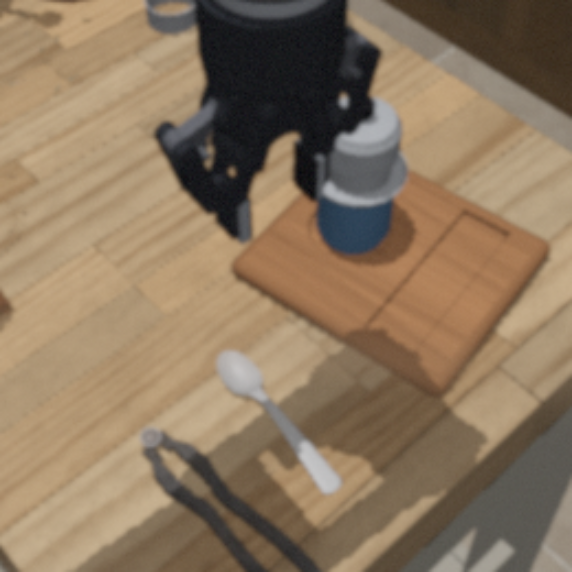

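The filter stack looks right, with the cap at crop (370,130). The spoon bowl is at (240,372) with a clear approach.

Request:
drive_tool --steps '[{"translation": [0,0,0],"angular": [0,0,0.115],"gripper": 0.55},{"translation": [0.07,-0.23,0.9],"angular": [0,0,0],"gripper": 0.55},{"translation": [0,0,0.9],"angular": [0,0,0],"gripper": 0.55},{"translation": [0,0,0.9],"angular": [0,0,0],"gripper": 0.55},{"translation": [0,0,0.9],"angular": [0,0,0],"gripper": 0.55},{"translation": [0,0,0],"angular": [0,0,0],"gripper": 0.55},{"translation": [0,0,0],"angular": [0,0,0],"gripper": 0.55}]' --force 25

```text
t: 32.2
tool_pos: [0.4477, 0.0418, 0.0646]
tool_rot: [2.321, 2.115, 0.002]
contact_force: [0.4, -0.0, -0.1]
opening: 0.0471
grip_force: 0.0
```

```bash
python3 go.py .4471 .042 .006 -5.6
```

```text
t 32.2 pos [0.4477 0.0418 0.0646] q6 0.02 open 0.0471 turn [ 0.016 -0.     0.038] shift [ 0.003 -0.016  1.464]
```

Request:
drive_tool --steps '[{"translation": [0,-0.01,0.6],"angular": [0,0,0],"gripper": 0.55},{"translation": [0,0,0.5],"angular": [0,0,0],"gripper": 0.55},{"translation": [0,0,0.3],"angular": [0,0,0],"gripper": 0.55},{"translation": [0,0,0.0],"angular": [0,0,0],"gripper": 0.55},{"translation": [0,0,0],"angular": [0,0,0],"gripper": 0.55}]'

```text
t: 32.83
tool_pos: [0.4473, 0.0419, 0.0082]
tool_rot: [2.321, 2.115, 0.002]
contact_force: [-0.0, -0.2, 0.7]
opening: 0.0469
grip_force: 0.0
```

```bash
python3 go.py .4471 .042 .006 -5.6
```

```text
t 32.83 pos [0.4473 0.0419 0.0082] q6 0.02 open 0.0469 turn [ 0.016 -0.     0.034] shift [ 0.003 -0.006  0.055]
```

Request:
drive_tool --steps '[{"translation": [0,0,0.05],"angular": [0,0,0],"gripper": 0.55},{"translation": [0,0,0],"angular": [0,0,0],"gripper": 0.2},{"translation": [0,0,0],"angular": [0,0,0],"gripper": 0.2},{"translation": [0,0,0],"angular": [0,0,0],"gripper": 0.2},{"translation": [0,0,0],"angular": [0,0,0],"gripper": 0.2},{"translation": [0,0,0],"angular": [0,0,0],"gripper": 0.2}]'

```text
t: 33.58
tool_pos: [0.4464, 0.0419, 0.0053]
tool_rot: [2.322, 2.115, 0.0]
contact_force: [-1.9, 0.4, 5.6]
opening: 0.0228
grip_force: 25.3
```

Request:
drive_tool --steps '[{"translation": [0,0,-0.4],"angular": [0,0,0],"gripper": 0.2},{"translation": [0,0,-0.7],"angular": [0,0,0],"gripper": 0.2},{"translation": [0,0,-0.8],"angular": [0,0,0],"gripper": 0.2},{"translation": [0,0,-0.4],"angular": [0,0,0],"gripper": 0.2},{"translation": [0,0,0],"angular": [0,0,0],"gripper": 0.2}]'

```text
t: 34.2
tool_pos: [0.4472, 0.0419, 0.0983]
tool_rot: [2.321, 2.114, 0.003]
contact_force: [-0.3, -0.2, 0.5]
opening: 0.0169
grip_force: 0.0
```

```bash
python3 go.py .6392 .0247 .095 -80
python3 - <<'E'
from h import *
from station import ctrl
d=ctrl.get_image("scene")
cv2.imwrite("pics/c10.png",cv2.resize(d["color"][150:410,200:460,::-1],None,fx=2.2,fy=2.2))
E
```

```text
t 34.2 pos [0.4472 0.0419 0.0983] q6 0.02 open 0.0169 turn [ 0.019 -0.015  9.333] shift [4.653 1.256 0.083]
```

View pics/c10.png

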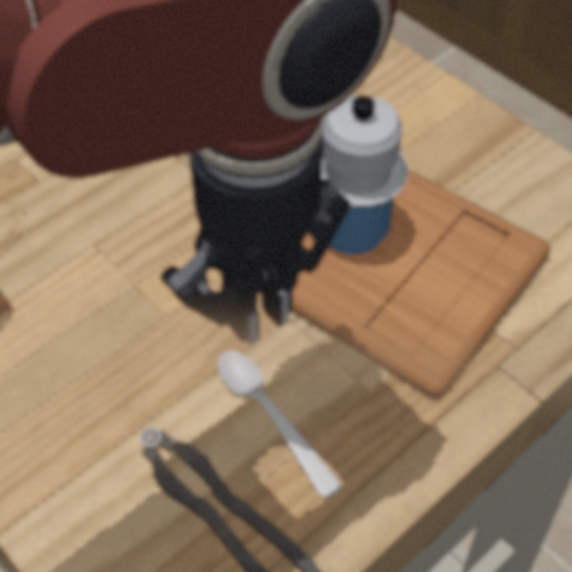

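The grip slipped. The spoon still lies with its bowl at crop (240,372), so I regrip lower with more force.

Request:
drive_tool --steps '[{"translation": [0,0,0.6],"angular": [0,0,0],"gripper": 0.55},{"translation": [0,0,0.7],"angular": [0,0,0],"gripper": 0.55},{"translation": [0,0,0.6],"angular": [0,0,0],"gripper": 0.55},{"translation": [0,0,0.35],"angular": [0,0,0],"gripper": 0.55},{"translation": [0,0,0.1],"angular": [0,0,0],"gripper": 0.55},{"translation": [0,0,0],"angular": [0,0,0],"gripper": 0.55},{"translation": [0,0,0],"angular": [0,0,0],"gripper": 0.55}]' --force 40

```text
t: 35.12
tool_pos: [0.4471, 0.0419, 0.0039]
tool_rot: [2.321, 2.115, 0.002]
contact_force: [0.1, 1.1, -0.5]
opening: 0.0467
grip_force: 0.0
```

```bash
python3 go.py .4471 .042 .001 -5.6
```

```text
t 35.12 pos [0.4471 0.0419 0.0039] q6 0.02 open 0.0467 turn [ 0.013 -0.     0.033] shift [0.003 0.    0.071]
```

Request:
drive_tool --steps '[{"translation": [0,0,0.07],"angular": [0,0,0],"gripper": 0.55},{"translation": [0,0,0],"angular": [0,0,0],"gripper": 0.2},{"translation": [0,0,0],"angular": [0,0,0],"gripper": 0.2},{"translation": [0,0,0],"angular": [0,0,0],"gripper": 0.2},{"translation": [0,0,0],"angular": [0,0,0],"gripper": 0.2},{"translation": [0,0,0],"angular": [0,0,0],"gripper": 0.2}]'

```text
t: 35.88
tool_pos: [0.4465, 0.0419, 0.0005]
tool_rot: [2.322, 2.116, 0.0]
contact_force: [-1.5, 0.1, 5.2]
opening: 0.0227
grip_force: 39.0
```

Request:
drive_tool --steps '[{"translation": [0,0,-0.2],"angular": [0,0,0],"gripper": 0.2},{"translation": [0,0,-0.3],"angular": [0,0,0],"gripper": 0.2},{"translation": [0,0,-0.3],"angular": [0,0,0],"gripper": 0.2},{"translation": [0,0,0],"angular": [0,0,0],"gripper": 0.2}]'

```text
t: 36.38
tool_pos: [0.4475, 0.0419, 0.0338]
tool_rot: [2.32, 2.114, 0.004]
contact_force: [0.2, 0.4, -0.4]
opening: 0.0229
grip_force: 39.1
```

Request:
drive_tool --steps '[{"translation": [0,0,-0.8],"angular": [0,0,0],"gripper": 0.2},{"translation": [0,0,-0.8],"angular": [0,0,0],"gripper": 0.2},{"translation": [0,0,0],"angular": [0,0,0.93],"gripper": 0.2},{"translation": [0,0,0],"angular": [0,0,0.93],"gripper": 0.2},{"translation": [0,0,0],"angular": [0,0,0.93],"gripper": 0.2},{"translation": [0,0,0],"angular": [0,0,0.93],"gripper": 0.2},{"translation": [0,0,0],"angular": [0,0,0.93],"gripper": 0.2},{"translation": [0,0,0],"angular": [0,0,0.93],"gripper": 0.2}]'

```text
t: 37.38
tool_pos: [0.4459, 0.042, 0.0958]
tool_rot: [-2.954, -1.069, 0.001]
contact_force: [0.4, 0.3, -0.4]
opening: 0.0227
grip_force: 39.1
```

Request:
drive_tool --steps '[{"translation": [0,0,0],"angular": [0,0,0.93],"gripper": 0.2},{"translation": [0,0,0],"angular": [0,0,0.93],"gripper": 0.2},{"translation": [0,0,0],"angular": [0,0,0.93],"gripper": 0.2},{"translation": [0,0,0],"angular": [0,0,0.95],"gripper": 0.2},{"translation": [0,0,0],"angular": [0,0,0],"gripper": 0.2},{"translation": [0,0,0],"angular": [0,0,0],"gripper": 0.2}]'

```text
t: 38.12
tool_pos: [0.446, 0.0419, 0.0959]
tool_rot: [-3.129, -0.279, 0.0]
contact_force: [-0.4, 0.3, 0.8]
opening: 0.0225
grip_force: 39.1
```

```bash
python3 go.py .639 .025 .095 -80
python3 - <<'E'
from h import *
from station import ctrl
d=ctrl.get_image("scene");W=world(d);hsv=cv2.cvtColor(d["color"],cv2.COLOR_RGB2HSV)
m=(abs(W[...,0]-.43)<.1)&(abs(W[...,1]-.035)<.04)&(W[...,2]>.08)&(W[...,2]<.13)
Q=W[m];print(len(Q))
for a in np.arange(.33,.52,.015):
    q=Q[abs(Q[:,0]-a)<.0075]
    if len(q):print(round(a,3),len(q),np.median(q,0).round(4))
E
```

```text
t 38.12 pos [0.446  0.0419 0.0959] q6 1.32 open 0.0225 turn [-0.001  0.002  0.026] shift [4.677 1.255 0.023]
824
0.36 76 [0.3623 0.0284 0.0963]
0.375 102 [0.3744 0.0293 0.0983]
0.39 90 [0.3896 0.0316 0.1012]
0.405 71 [0.4049 0.0343 0.1035]
0.42 57 [0.4188 0.0363 0.1055]
0.435 256 [0.4369 0.0414 0.1104]
0.45 144 [0.4467 0.048  0.1093]
0.465 4 [0.4586 0.0539 0.0994]
0.48 8 [0.4863 0.0409 0.0992]
0.495 16 [0.4902 0.0445 0.1007]
```

Run:
```python
from h import *
for f in("scene1.pkl","top1.pkl"):
    d=pickle.load(open(f,"rb"));W=world(d);hsv=cv2.cvtColor(d["color"],cv2.COLOR_RGB2HSV)
    m=(abs(W[...,0]-.4445)<.025)&(abs(W[...,1]-.022)<.08)&(hsv[...,1]<60)
    Q=W[m]
    for a in np.arange(-.045,.1,.015):
        q=Q[abs(Q[:,1]-a)<.0075]
        if len(q):print(f,round(a,3),len(q),np.median(q,0).round(4))
```

```text
scene1.pkl -0.045 76 [ 0.4374 -0.0427  0.0007]
scene1.pkl -0.03 102 [ 0.4379 -0.0306  0.0026]
scene1.pkl -0.015 89 [ 0.439  -0.0149  0.0054]
scene1.pkl 0.0 76 [ 0.4413 -0.      0.0077]
scene1.pkl 0.015 97 [0.4454 0.0154 0.0079]
scene1.pkl 0.03 69 [0.4454 0.0278 0.0085]
scene1.pkl 0.045 60 [0.4464 0.0464 0.006 ]
scene1.pkl 0.06 124 [0.4494 0.0609 0.0011]
scene1.pkl 0.075 139 [0.4497 0.0745 0.002 ]
scene1.pkl 0.09 44 [0.4496 0.0863 0.0038]
top1.pkl -0.045 45 [ 0.437  -0.0417  0.0037]
top1.pkl -0.03 64 [ 0.4369 -0.0302  0.0051]
top1.pkl -0.015 65 [ 0.4386 -0.0159  0.0075]
top1.pkl 0.0 56 [ 0.4402 -0.0006  0.0103]
top1.pkl 0.015 53 [0.4419 0.0148 0.0114]
top1.pkl 0.03 38 [0.4436 0.03   0.0118]
top1.pkl 0.045 61 [0.4454 0.0468 0.0084]
top1.pkl 0.06 121 [0.4473 0.0608 0.0048]
top1.pkl 0.075 112 [0.4475 0.0747 0.0045]
top1.pkl 0.09 36 [0.4489 0.0859 0.0052]
```

The spoon's profile matches its resting one, so it is held level. Carry it to above the trough.

Request:
drive_tool --steps '[{"translation": [0.5,0.13,0],"angular": [0,0,0.025],"gripper": 0.2},{"translation": [0.85,0.23,0],"angular": [0,0,0],"gripper": 0.2},{"translation": [0.85,0.23,0],"angular": [0,0,0],"gripper": 0.2},{"translation": [0.85,0.23,0],"angular": [0,0,0],"gripper": 0.2},{"translation": [0.85,0.23,0],"angular": [0,0,0],"gripper": 0.2},{"translation": [0.78,0.2,0],"angular": [0,0,0],"gripper": 0.2},{"translation": [0,0,0],"angular": [0,0,0],"gripper": 0.2},{"translation": [0,0,0],"angular": [0,0,0],"gripper": 0.2}]'

```text
t: 39.17
tool_pos: [0.6384, 0.025, 0.0955]
tool_rot: [-3.13, -0.272, 0.002]
contact_force: [0.8, -0.0, 0.2]
opening: 0.0228
grip_force: 39.1
```

```bash
python3 go.py .639 .025 .035 -80
python3 - <<'E'
from h import *
from station import ctrl
d=ctrl.get_image("top");hsv=cv2.cvtColor(d["color"],cv2.COLOR_RGB2HSV);W=world(d)
m=(abs(W[...,0]-.62)<.09)&(abs(W[...,1]-.022)<.05)&(W[...,2]>.08)&(W[...,2]<.125)
Q=W[m];print(len(Q))
for a in np.arange(.54,.70,.015):
    q=Q[abs(Q[:,0]-a)<.0075]
    if len(q):print(round(a,3),len(q),np.median(q,0).round(4))
print(Q.min(0),Q.max(0))
E
```

```text
t 39.17 pos [0.6384 0.025  0.0955] q6 1.32 open 0.0228 turn [-0.003  0.01  -0.008] shift [0.014 0.004 1.513]
39
0.585 4 [0.5915 0.0713 0.089 ]
0.6 22 [0.6016 0.0696 0.0889]
0.615 12 [0.6146 0.0696 0.0908]
0.63 1 [0.6249 0.0715 0.0915]
[0.58894477 0.06733395 0.08540136] [0.62493974 0.07164999 0.09446402]
```

Request:
drive_tool --steps '[{"translation": [0.01,0,0.5],"angular": [0,0,0],"gripper": 0.2},{"translation": [0,0,0.6],"angular": [0,0,0],"gripper": 0.2},{"translation": [0,0,0.5],"angular": [0,0,0],"gripper": 0.2},{"translation": [0,0,0.2],"angular": [0,0,0],"gripper": 0.2},{"translation": [0,0,0],"angular": [0,0,0],"gripper": 0.2},{"translation": [0,0,0],"angular": [0,0,0],"gripper": 0.2}]'

```text
t: 39.98
tool_pos: [0.64, 0.0251, 0.0246]
tool_rot: [3.13, 0.271, 0.001]
contact_force: [0.6, -1.0, -0.4]
opening: 0.0228
grip_force: 39.6
```

```bash
python3 go.py .639 .025 .016 -80
```

```text
t 39.98 pos [0.64   0.0251 0.0246] q6 1.32 open 0.0228 turn [ 0.001 -0.006 -0.012] shift [-0.024 -0.002  0.215]
```

Request:
drive_tool --steps '[{"translation": [-0.02,0,0.08],"angular": [0,0,0],"gripper": 0.2},{"translation": [0,0,0.07],"angular": [0,0,0],"gripper": 0.2},{"translation": [0,0,0.03],"angular": [0,0,0],"gripper": 0.2},{"translation": [0,0,0],"angular": [0,0,0],"gripper": 0.2}]'

```text
t: 40.48
tool_pos: [0.6409, 0.0236, 0.0193]
tool_rot: [3.128, 0.27, 0.007]
contact_force: [1.3, -5.9, 6.0]
opening: 0.0229
grip_force: 39.5
```

Request:
drive_tool --steps '[{"translation": [0,0,0.03],"angular": [0,0,0],"gripper": 0.2},{"translation": [0,0,0],"angular": [0,0,0],"gripper": 0.2}]'

```text
t: 40.72
tool_pos: [0.6413, 0.0233, 0.0186]
tool_rot: [3.127, 0.271, 0.008]
contact_force: [0.5, -5.7, 7.2]
opening: 0.0226
grip_force: 39.6
```

Request:
drive_tool --steps '[{"translation": [0,0,-0.05],"angular": [0,0,0],"gripper": 0.2},{"translation": [0,0,0],"angular": [0,0,0],"gripper": 0.2},{"translation": [0,0,0],"angular": [0,0,0],"gripper": 0.45},{"translation": [0,0,0],"angular": [0,0,0],"gripper": 0.45},{"translation": [0,0,0],"angular": [0,0,0],"gripper": 0.45},{"translation": [0,0,0],"angular": [0,0,0],"gripper": 0.45},{"translation": [0,0,-0.4],"angular": [0,0,0],"gripper": 0.45},{"translation": [0,0,-0.7],"angular": [0,0,0],"gripper": 0.45}]'

```text
t: 41.72
tool_pos: [0.6376, 0.0252, 0.0613]
tool_rot: [-3.129, -0.271, 0.005]
contact_force: [0.1, 0.2, -0.6]
opening: 0.038
grip_force: 0.0
```

Request:
drive_tool --steps '[{"translation": [0,0,-0.9],"angular": [0,0,0],"gripper": 0.45},{"translation": [0,0,-0.9],"angular": [0,0,0],"gripper": 0.45},{"translation": [0,0,-0.9],"angular": [0,0,0],"gripper": 0.45},{"translation": [0,0,-0.9],"angular": [0,0,0],"gripper": 0.45},{"translation": [-0.9,0,0],"angular": [0,0,0],"gripper": 0.45},{"translation": [-0.9,0,0],"angular": [0,0,0],"gripper": 0.45},{"translation": [-0.9,0,0],"angular": [0,0,0],"gripper": 0.45},{"translation": [-0.9,0,0],"angular": [0,0,0],"gripper": 0.45}]'

```text
t: 42.72
tool_pos: [0.4958, 0.0003, 0.2066]
tool_rot: [-3.13, -0.272, -0.001]
contact_force: [0.5, 0.2, 0.0]
opening: 0.0382
grip_force: 0.0
```

Request:
drive_tool --steps '[{"translation": [-0.9,0,0],"angular": [0,0,0],"gripper": 0.45},{"translation": [-0.9,0,0],"angular": [0,0,0],"gripper": 0.45},{"translation": [0,0,0],"angular": [0,0,0],"gripper": 0.45},{"translation": [0,0,0],"angular": [0,0,0],"gripper": 0.45}]'

```text
t: 43.22
tool_pos: [0.4266, -0.0121, 0.2066]
tool_rot: [3.13, 0.271, 0.003]
contact_force: [0.3, -0.2, 0.3]
opening: 0.0385
grip_force: 0.0
```

Run:
```python
from h import *
from station import ctrl
dd={}
for n in("top","scene"):
    d=dd[n]=ctrl.get_image(n);pickle.dump(d,open(n+"4.pkl","wb"));W=world(d);hsv=cv2.cvtColor(d["color"],cv2.COLOR_RGB2HSV)
    m=((hsv[...,1]<60)&(abs(W[...,0]-.62)<.1)&(abs(W[...,1]-.022)<.045)&(W[...,2]<.05)).astype(np.uint8)
    k,l,st,c=cv2.connectedComponentsWithStats(m);j=1+st[1:,4].argmax();v,u=np.where(l==j)
    P=ray(d,u,v,.019)[:,:2].astype(np.float32);a=np.linalg.eigh(np.cov(P.T))[1][:,1]
    r=cv2.minAreaRect(P);t=np.radians(9.9);b=np.array(r[0])-[.612,.066];print(n,r,"axis deg",np.degrees(np.arctan(a[1]/a[0])),"board frame",[b@[np.cos(t),np.sin(t)],b@[-np.sin(t),np.cos(t)]])
    Q=W[l==j];s=Q[:,0]
    for x in np.arange(.55,.7,.02):
        q=Q[abs(s-x)<.01]
        if len(q):print(round(x,2),np.median(q,0).round(4))
a=dd["top"]["color"][130:290,290:470];b=dd["scene"]["color"][150:310,300:480]
cv2.imwrite("pics/c11.png",cv2.resize(np.hstack([a,b]),None,fx=2.2,fy=2.2,interpolation=cv2.INTER_CUBIC)[:,:,::-1])
```

```text
top ((0.6181935667991638, 0.0241105780005455), (0.13774695992469788, 0.02772631123661995), 3.583888292312622) axis deg 6.811563276694373 board frame [np.float64(-0.001100670219571857), np.float64(-0.04233051464619624)]
0.55 [0.5551 0.0141 0.0159]
0.57 [0.5693 0.0157 0.0173]
0.59 [0.5897 0.0183 0.021 ]
0.61 [0.6091 0.0206 0.0248]
0.63 [0.6289 0.0228 0.0251]
0.65 [0.6526 0.0256 0.0188]
0.67 [0.6696 0.0267 0.017 ]
0.69 [0.6826 0.0287 0.02  ]
scene ((0.37805071473121643, -0.14342758059501648), (0.09109466522932053, 0.016101999208331108), 0.4982103109359741) axis deg 0.22042152548710528 board frame [np.float64(-0.26647231827091705), np.float64(-0.16608637267090842)]
0.55 [ 0.5501  0.0083 -0.7859]
0.57 [ 0.5705  0.0089 -0.7857]
0.59 [ 0.5906  0.0088 -0.786 ]
0.61 [ 0.6107  0.0098 -0.785 ]
0.63 [ 0.6302  0.0092 -0.7864]
0.65 [ 0.6501  0.0088 -0.7859]
0.67 [ 0.6693  0.0095 -0.7857]
0.69 [ 0.6898  0.008  -0.7856]
```

View pics/c11.png

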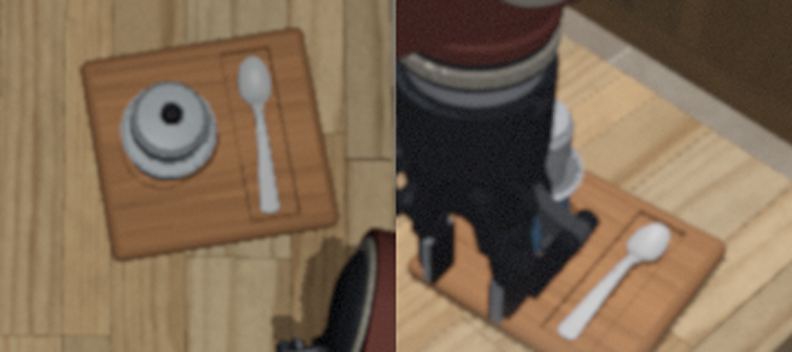

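The spoon lies in the trough, with its bowl at (254,80) and handle at (268,205) in the left view. The cap sits on the stack at (172,113). One numeric check, then hand in if it passes.

Run:
```python
from h import *
from station import ctrl
d=pickle.load(open("top4.pkl","rb"));W=world(d);res=[]
for lo,hi,R in((.084,.098,.045),(.139,.1545,.04),(.156,.168,.02)):
    Q=W[(np.linalg.norm(W[...,:2]-[.6066,.1063],axis=-1)<R)&(W[...,2]>lo)&(W[...,2]<hi)]
    c,r=cv2.minEnclosingCircle(Q[:,:2].astype(np.float32));res.append((c,Q[:,2].max()));print(lo,len(Q),np.median(Q,0).round(4),np.round(c,4),round(r,4),Q[:,2].max())
ok=all(np.hypot(c[0]-.6066,c[1]-.1063)<.004 for c,_ in res) and .158<res[2][1]<.166
print(ok)
if ok: print(ctrl.finish_job())
```

```text
0.084 426 [0.5867 0.1065 0.0891] [0.6077 0.1067] 0.0396 0.09470270032856265
0.139 723 [0.6038 0.1097 0.1445] [0.6056 0.1095] 0.0297 0.15380738449468387
0.156 87 [0.6063 0.1092 0.1609] [0.6064 0.1092] 0.009 0.16582331248312776
True
the job is handed in; nothing more can be done
None
```

The job is handed in after about 43 of the 125 s, but the hand-in returned no verdict. The last check showed the spoon in the trough, and the cup, chamber, press and cap stacked in the round seat, with the cap about 3 mm off the chamber's axis (6 mm allowed). The sugar jar, cinnamon and nutcracker were never deliberately touched, though I did not re-measure them at the end.

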